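# Gauge the fired test tiles and hang each beside its match

## Task

Check the height of the new test tiles that stand on the tray with the height gauge: lower it over each tile until it stands squarely on both legs with its foot on the tile's top, the blue tile first, then the green, then the yellow (one of them may be missing). Put the gauge back standing on its cork pad and hang every new tile by its hole on the hook where the older tile of the same glaze already hangs, without knocking any hung tile off and without disturbing the jar or the stamp.

Things in the scene. Friction and masses are not known exactly. Their poses are not given: they have to be found in the camera images.
- blue_tile: new blue-glazed test tile, 76 mm tall, inverted T of 0.09 to 0.14 kg, same front and back: clay foot 44 x 44 x 12 mm, on its middle an upright plate 10 mm thick (x), 40 mm wide (y), up to the top, with a hanging hole through it along x. Origin: centre of the underside, z up. Stands on the baking tray at the left (tray_right). May be absent
- blue_tile_eye (a point): centre of the new blue tile's hole, 37 mm above its underside. The hole is 28 mm wide and 30 mm high (z = 22 to 52 mm); its roof is a V, lower by 10 mm at the sides, that settles on the hook; the solid strip above it is 24 mm high. May be absent
- blue_ref: the older blue-glazed tile that already hangs on one of the rack's hooks close to the board: 80 mm tall, otherwise shaped like the new ones (hole from z = 26 to 56 mm). Origin: centre of the underside of its foot, x along the hook
- blue_ref_eye (a point): centre of the hole of the older blue tile, 41 mm above its underside
- green_tile: new green-glazed test tile, 80 mm tall, inverted T of 0.09 to 0.14 kg, same front and back: clay foot 44 x 44 x 12 mm, on its middle an upright plate 10 mm thick (x), 40 mm wide (y), up to the top, with a hanging hole through it along x. Origin: centre of the underside, z up. Stands on the baking tray at the left (tray_right). May be absent
- green_tile_eye (a point): centre of the new green tile's hole, 41 mm above its underside. The hole is 28 mm wide and 30 mm high (z = 26 to 56 mm); its roof is a V, lower by 10 mm at the sides, that settles on the hook; the solid strip above it is 24 mm high. May be absent
- green_ref: the older green-glazed tile that already hangs on one of the rack's hooks close to the board: 80 mm tall, otherwise shaped like the new ones (hole from z = 26 to 56 mm). Origin: centre of the underside of its foot, x along the hook
- green_ref_eye (a point): centre of the hole of the older green tile, 41 mm above its underside
- yellow_tile: new yellow-glazed test tile, 84 mm tall, inverted T of 0.09 to 0.14 kg, same front and back: clay foot 44 x 44 x 12 mm, on its middle an upright plate 10 mm thick (x), 40 mm wide (y), up to the top, with a hanging hole through it along x. Origin: centre of the underside, z up. Stands on the baking tray at the left (tray_right). May be absent
- yellow_tile_eye (a point): centre of the new yellow tile's hole, 45 mm above its underside. The hole is 28 mm wide and 30 mm high (z = 30 to 60 mm); its roof is a V, lower by 10 mm at the sides, that settles on the hook; the solid strip above it is 24 mm high. May be absent
- yellow_ref: the older yellow-glazed tile that already hangs on one of the rack's hooks close to the board: 80 mm tall, otherwise shaped like the new ones (hole from z = 26 to 56 mm). Origin: centre of the underside of its foot, x along the hook
- yellow_ref_eye (a point): centre of the hole of the older yellow tile, 41 mm above its underside
- rack: fixed wooden rack: upright board 16 mm thick, 236 wide, 172 high, base reaching 122 mm forward. Origin: under the board's middle, z up. Three steel hooks (8 mm round bar) at y = +92, 0, -92 mm run level along -x, centre line 150 mm above the origin, from the board's face (x = -8) to x = -118 mm, then turn up to the tips. The older tiles hang at x about -36 mm
- hook_1_tip (a point): centre of the ball end of the left (+y) hook's upturned tip: at x = -126 mm and 160 mm above the rack's origin (highest metal at 164 mm)
- hook_2_tip (a point): centre of the ball end of the middle hook's upturned tip: at x = -126 mm and 160 mm above the rack's origin (highest metal at 164 mm)
- hook_3_tip (a point): centre of the ball end of the right (-y) hook's upturned tip: at x = -126 mm and 160 mm above the rack's origin (highest metal at 164 mm)
- gauge: loose height gauge, 0.48 kg: bridge on two legs with a sprung foot under its middle. Origin: between the legs' undersides, z up. Legs at y = +-42 mm on runners 52 (x) x 12 (y) mm, 72 mm clear between them, open along x. Beam at z = 98 to 112 mm, on it a black grip block 30 (x) x 42 (y) mm, z = 112 to 150; a red pin rises out of its top as the foot is pushed up
- gauge_foot (a joint): the gauge's reading: how far its foot is pushed up, 0 (hanging free, face 64 mm above the legs' undersides) to 0.030 m. With both legs on the surface the tile stands on, tile height = 64 mm + reading. A spring of 1 N + 50 N/m presses it down; the gauge's weight overcomes it
- gauge_face (a point): centre of the underside of the gauge's foot, a steel disc of 28 mm diameter
- pad: cork pad 110 (x) x 116 (y) x 6 mm fixed to the bench, where the gauge is kept. Origin: centre of its underside
- tray_right: the fixed baking tray on which the new tiles stand, about 410 (x) x 325 (y) mm inside, floor 2 mm above the bench, upright rim 24 mm high. Origin: its middle; the floor is clear of the rim within 195 mm of it in x and 152 mm in y
- jar: closed glaze jar with a black lid, 58 mm across, 73 mm tall, loose; to be left alone
- stamp: turned wooden stamp, 27 mm across, 61 mm tall, standing loose near the front edge; to be left alone

How it is judged:
By the outcome, as a careful person would: the job done as asked, in the order asked, and still so for the second after the job is handed in, with the robot touching nothing.
Of blue_tile, green_tile, yellow_tile only 2 to 3 are there at a start; the rules pass over those that are not, and their reading is None.
At some moment in a run one of blue_tile, green_tile, yellow_tile may be knocked a few centimetres aside while the robot is not near it.
It also fails if it takes over 210 s, if anything falls off the work surface, if the arm or the gripper's body presses on something with over 40 N, if the wrist force passes 120 N, or if a joint passes its speed limit or range.

## Robot

A 6-joint arm with a two-finger parallel gripper is mounted at the origin on a cart in front of the work surface, level with it; the furniture and walls round the work are solid. World frame = base frame: x ahead of the robot, y to its left, z up, the work surface at z = 0. Lengths are in m, angles in rad, forces in N, time in s.
With the tool pointing down it reaches from about 0.35 to 0.775 m from the base axis. Payload 7.3 kg.
Tool frame: the origin (TCP) lies at the centre of the arm's flange, where the gripper is bolted on; the fingertips stand 178 mm ahead of it and the grasp point (between the pads) lies 159 mm ahead of it; x points along the fingers, y is the direction in which the jaws open and shut, and the axes are right-handed (so a half turn about x gives the same grasp; the last joint's range is limited). The gripper opens to 92 mm and grips with 3 to 60 N. Pads are 19 mm wide; open, the fingers measure 130 mm over their backs; the gripper's body (75 mm by 190 mm) begins 47 mm behind the grasp point.
Start: joints at [-1.362, 0.342, 1.524, -0, 1.275, -0.146], TCP at [0.182, -0.492, 0.405] pointing down, gripper open.
Joint ranges: [-2.53, 2.53], [-0.77, 2.02], [0.04, 2.7], [-1, 4.14], [0.28, 2.66], [-3.11, 3.11]. Speed limits (rad/s): [2.57, 2.57, 3.14, 3.14, 3.14, 3.14].

## Interface

Orientations are given as [roll, pitch, yaw] about the fixed x, y, z axes, in that order (R = Rz(yaw) Ry(pitch) Rx(roll)).
In Python, from cell import readout, cams, workorder gives the robot as it stands.
- The arm moves only by the shell command python3 -m inch 'ROWS' [FORCE]. ROWS is text: rows parted by semicolons, each of 5 numbers parted by spaces: the shift along the world's x, y, z in mm, then the turn about the world's z in rad, then the opening, from 0 (shut) to 1 (fully open). A call has 1 to 8 rows; each row shifts and turns the commanded pose from where the row before left it; what a row does not reach is not made up. A row lasts 1/12 s, in which the tool goes at most 41.7 mm and 7.16 degrees, less where a joint would pass 70% of its speed; a pose out of reach is approached as far as the arm can. A call is refused whole if a number of a shift passes 41.7 or a number of a turn 0.125, either way. A call with a gripper value outside its range is refused whole. The fingers move at their own pace and stop on an object; FORCE is the grip in N (left out, the last holds). Time passes only in rows, so rows that do not move let the fingers close. It gives the time, the measured TCP pose, the force and the opening at its end, in the units of the state.
- readout.observe(): the state, without advancing time (a new reading comes with each control period).
- cams.read_camera(name): name is "side" or "top"; returns a dict with "color" (420x560x3 uint8, red, green, blue), "fx", "fy", "cx", "cy" (pixels), "dist_coeffs" ([k1, k2, p1, p2, k3] as OpenCV has them; the pictures are not rectified), "world_to_cam" (4x4, takes a point from world to camera coordinates). Camera axes: x right, y down, z forward; pixel columns grow to the right and rows downward; lengths in m; the calibration is good to about 2 mm. A picture is of the moment at which its call begins. There is no depth.
- workorder.hand_in(): hands the job in, once; it reports no verdict.
The state is a dict: "time": time; "qpos": joint angles; "qvel": joint speeds; "joint_efforts": joint torques, N m; "tool_pos": TCP position; "tool_rot": TCP orientation; "contact_force": force on the tool from outside, world axes, zero at the start; "torque": the same for the moment, N m; "opening": finger opening in m.
Only numpy, scipy, OpenCV 4.12 (cv2) and the standard library are available. Lean on these libraries where they do the work, as an engineer would, in place of code of your own. Each camera call takes 0.05 s, during which the arm holds its last target.

## Working session

There is one attempt and no reset: what is moved stays moved. The work goes in short steps, Python scripts to look and compute and a shell command to move; the robot and the scene stay as the last step left them, time stands still between calls to the robot, and variables do not carry over. Pictures are saved under pics/ and viewed, and the job is handed in when it is done.

```bash
ls; mkdir -p pics; cat > h.py <<'E'
import numpy as np, cv2
from cell import readout, cams, workorder
def snap(name,out=None):
    c=cams.read_camera(name)
    np.savez(''+name+'.npz',**{k:np.array(v) for k,v in c.items()})
    if out: cv2.imwrite('pics/'+out,c['color'][:,:,::-1])
    return c
def load(name): return dict(np.load(''+name+'.npz'))
def K(c): return np.array([[c['fx'],0,c['cx']],[0,c['fy'],c['cy']],[0,0,1]],float)
def ray(c,uv):
    p=cv2.undistortPoints(np.array([[uv]],float),K(c),np.array(c['dist_coeffs'],float))[0,0]
    T=np.array(c['world_to_cam']);R=T[:3,:3]
    return -R.T@T[:3,3], R.T@np.array([p[0],p[1],1])
def at(c,uv,z):
    o,d=ray(c,uv); return o+d*(z-o[2])/d[2]
def proj(c,P):
    T=np.array(c['world_to_cam'])
    r=cv2.Rodrigues(T[:3,:3])[0]
    return cv2.projectPoints(np.array(P,float).reshape(-1,1,3),r,T[:3,3],K(c),np.array(c['dist_coeffs'],float))[0][:,0]
def tri(c1,u1,c2,u2):
    o1,d1=ray(c1,u1);o2,d2=ray(c2,u2)
    A=np.stack([d1,-d2],1);s=np.linalg.lstsq(A,o2-o1,rcond=None)[0]
    a=o1+d1*s[0];b=o2+d2*s[1];return (a+b)/2,np.linalg.norm(a-b)
def crop(name,x0,y0,x1,y1,k,out):
    c=load(name);im=c['color'][y0:y1,x0:x1,::-1]
    cv2.imwrite('pics/'+out,cv2.resize(im,None,fx=k,fy=k,interpolation=cv2.INTER_CUBIC))
E
python3 - <<'E'
from h import *
for n in('side','top'):
    c=snap(n,n+'0.png');T=c['world_to_cam'];print(n,(-T[:3,:3].T@T[:3,3]).round(3),T[:3,:3].round(2).tolist(),c['fx'])
print(readout.observe())
E
```

```text
pics
side [0.185 1.013 0.588] [[-0.94, -0.34, -0.02], [-0.12, 0.37, -0.92], [0.32, -0.86, -0.39]] 452.32518881745295
top [ 0.346 -0.028  1.191] [[-0.01, -1.0, -0.01], [-0.98, 0.01, -0.22], [0.22, 0.0, -0.98]] 437.52765993105317
{'time': 0.1, 'qpos': array([-1.36203093e+00,  3.42681468e-01,  1.52488021e+00, -1.90176809e-05,
        1.27542593e+00, -1.45984417e-01]), 'qvel': array([-0.00066496, -0.00325195, -0.0025588 ,  0.00187849,  0.00186107,
        0.00147594]), 'joint_efforts': array([ 1.98136011e-03, -4.32002699e+01, -2.44696659e+01,  7.18171801e-02,
        5.26236277e-02, -6.69518636e-05]), 'tool_pos': array([ 0.18236552, -0.49219467,  0.40411395]), 'tool_rot': array([-1.70374429,  1.56940125,  1.79260373]), 'contact_force': array([-0.09555064,  0.08599089, -0.01487024]), 'torque': array([-0.02631198,  0.0301733 , -0.03392267]), 'opening': 0.09172253915842403}
```

View pics/top0.png

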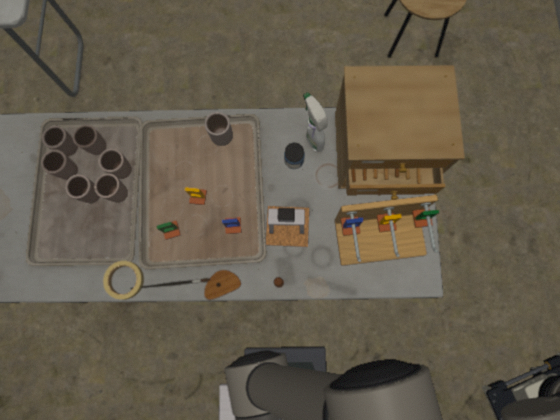

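View pics/side0.png

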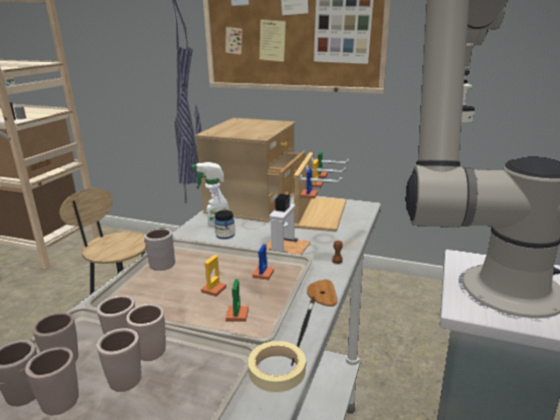

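The top view shows all three new tiles: green at (167,229), yellow at (195,194), blue at (232,225). The gauge is at (288,215) and the rack at (388,225), with blue, yellow and green refs from left to right. I'll enlarge these.

```bash
python3 - <<'E'
from h import *
crop('top',145,170,325,300,4.4,'t_a.png')
crop('top',325,185,455,275,6,'t_b.png')
crop('side',180,230,350,330,4.6,'s_a.png')
crop('side',220,140,360,260,5,'s_b.png')
E
```

```text
(no output)
```

View pics/t_a.png

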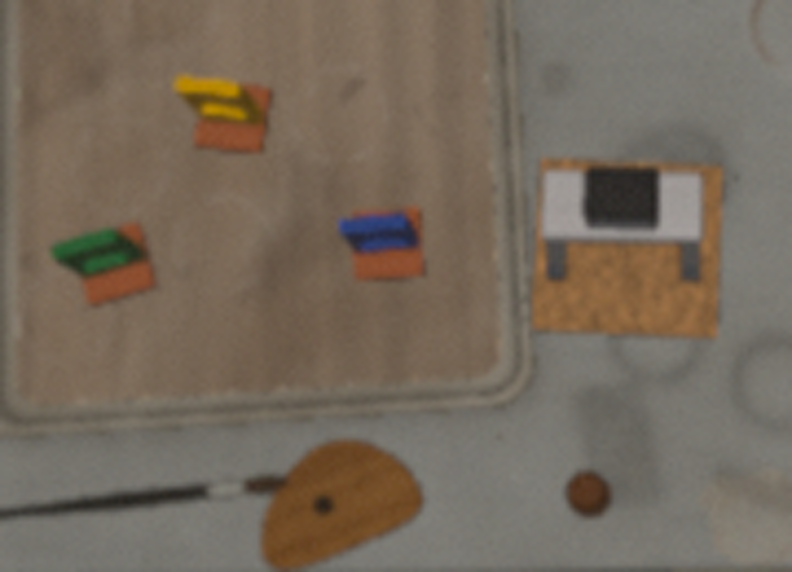

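View pics/t_b.png

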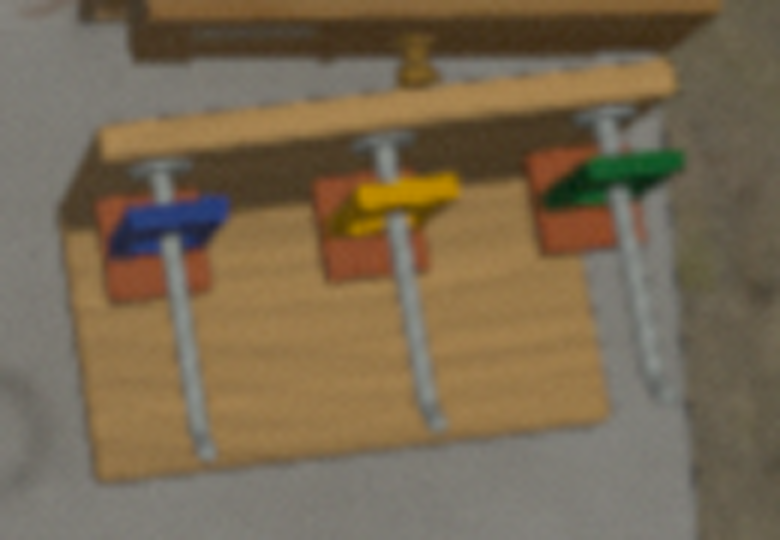

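View pics/s_a.png

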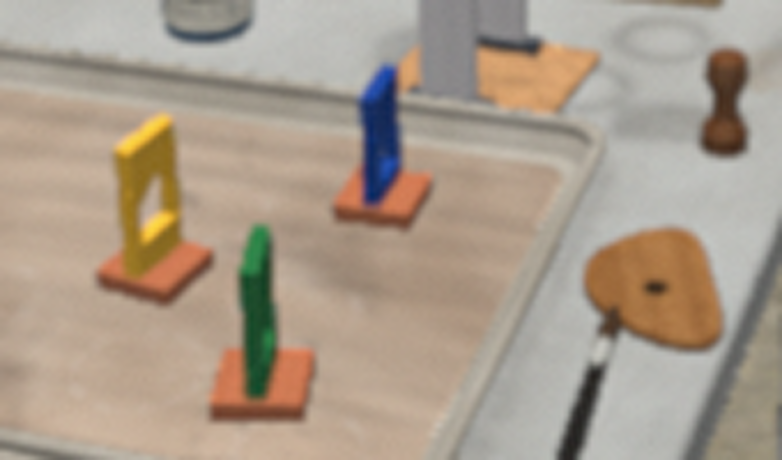

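View pics/s_b.png

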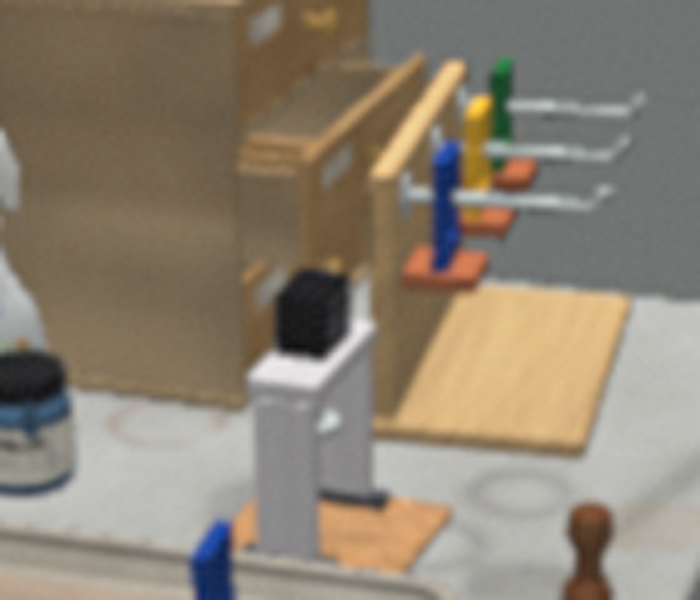

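```bash
python3 - <<'E'
from h import *
def tile(n,L,out,s=26,k=15):
    c=load(n);ims=[]
    for (u,v) in L:
        im=c['color'][v-s//2:v+s//2+1,u-s//2:u+s//2+1,::-1]
        im=cv2.resize(im,None,fx=k,fy=k,interpolation=cv2.INTER_CUBIC)
        for i in range(0,s+1,5):
            cv2.putText(im,str(u-s//2+i),(int((i+.5)*k)-10,10),0,.35,(255,255,255),1)
            cv2.line(im,(int((i+.5)*k),12),(int((i+.5)*k),18),(255,255,255))
            cv2.putText(im,str(v-s//2+i),(0,int((i+.5)*k)+4),0,.35,(255,255,255),1)
            cv2.line(im,(24,int((i+.5)*k)),(30,int((i+.5)*k)),(255,255,255))
        ims.append(im)
    cv2.imwrite('pics/'+out,np.hstack(ims))
tile('top',[(232,225),(167,229)],'z1.png')
tile('top',[(195,194)],'z2.png',k=18)
tile('side',[(262,262),(237,300)],'z3.png',s=44,k=9)
tile('side',[(213,275)],'z4.png',s=44,k=12)
tile('top',[(288,218)],'z5.png',s=50,k=12)
E
```

```text
(no output)
```

View pics/z1.png

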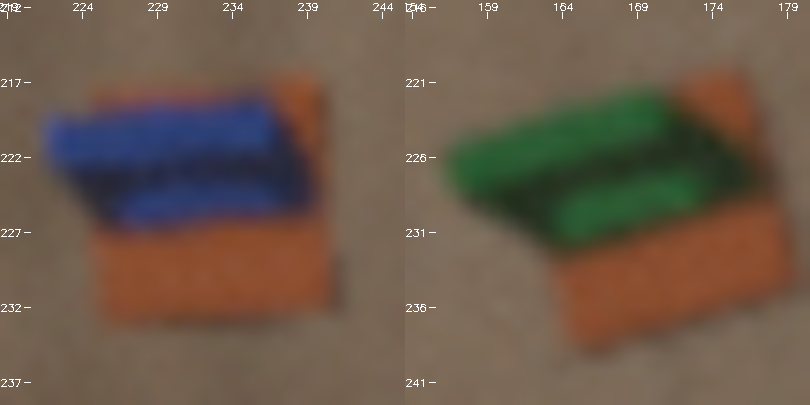

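View pics/z2.png

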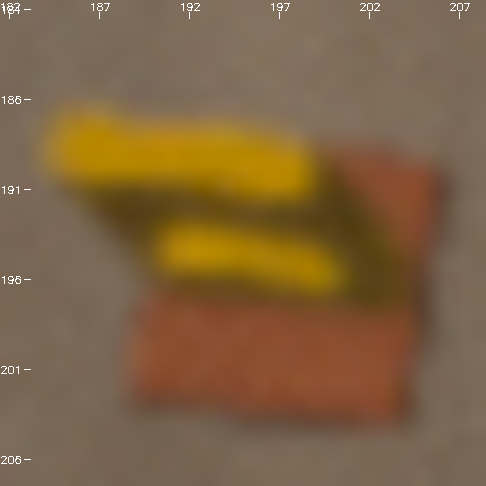

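View pics/z3.png

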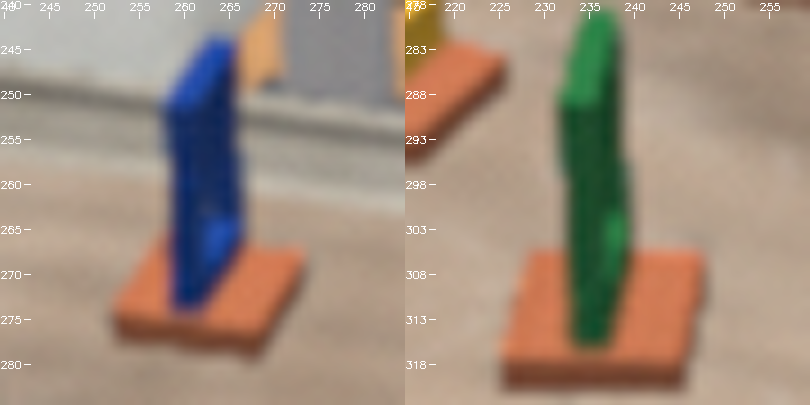

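View pics/z4.png

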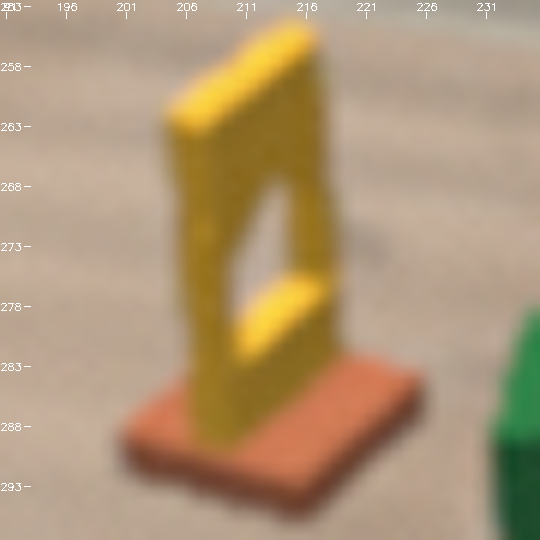

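View pics/z5.png

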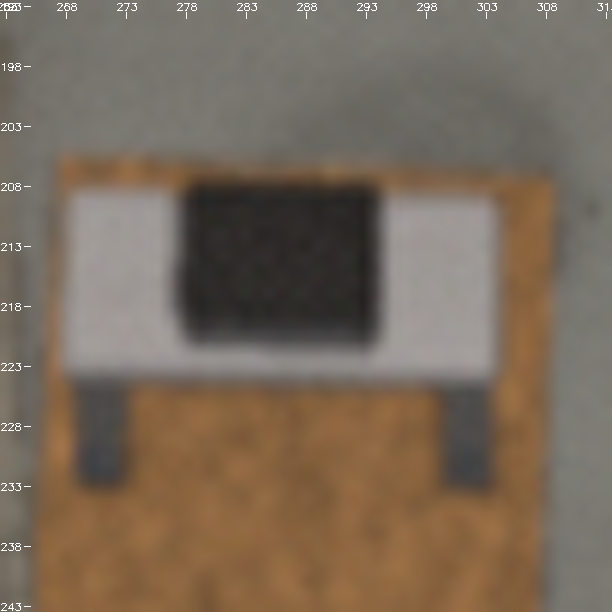

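```bash
cat > fit.py <<'E'
from h import *
from scipy.optimize import least_squares
def tilepts(h):
    d={}
    for n,x,y in(('pp',1,1),('pm',1,-1),('mp',-1,1),('mm',-1,-1)):
        d['t'+n]=(x*.005,y*.020,h); d['f'+n]=(x*.022,y*.022,.012); d['b'+n]=(x*.022,y*.022,0)
    return d
def blockpts():
    d={}
    for n,x,y in(('pp',1,1),('pm',1,-1),('mp',-1,1),('mm',-1,-1)):
        d['t'+n]=(x*.015,y*.021,.150); d['c'+n]=(x*.015,y*.021,.112); 
    return d
def fit(pts,obs,z0,x0,verbose=True):
    # obs: list of (cam,name,u,v)
    cs={n:load(n) for n in('top','side')}
    def W(p,P):
        c,s=np.cos(p[2]),np.sin(p[2]); return [p[0]+c*P[0]-s*P[1],p[1]+s*P[0]+c*P[1],z0+P[2]]
    def r(p):
        out=[]
        for cam in cs:
            o=[q for q in obs if q[0]==cam]
            if not o: continue
            pr=proj(cs[cam],[W(p,pts[q[1]]) for q in o]); out.append(pr-np.array([q[2:] for q in o]))
        return np.vstack(out).ravel()
    s=least_squares(r,x0,loss='soft_l1')
    if verbose: print(s.x.round(4),'deg',round(float(np.degrees(s.x[2])),1),'rms px',np.sqrt((s.fun**2).mean()).round(2));print(r(s.x).reshape(-1,2).round(1).tolist())
    return s.x
def mk(cam,**k): return [(cam,n,*uv) for n,uv in k.items()]
E
python3 - <<'E'
from fit import *
T=mk('top',tpp=(221.7,219.5),tpm=(236,218),tmm=(237,221.3),tmp=(222.5,222.8),fmm=(240.3,231.5),fmp=(225.3,232.5),fpm=(240,216.7))
S=mk('side',tpp=(258.5,250.8),tpm=(263.5,244),fpp=(252.3,274),fmp=(269,276),fmm=(273.3,267.5))
for o in(T,S,T+S): fit(tilepts(.076),o,.002,[.45,.1,0])
print('green')
T=mk('top',tpp=(156.5,226.3),tpm=(171,221.8),tmm=(172.5,225),tmp=(158,228.6),fpm=(176.2,220.2),fmm=(179.3,234.5),fmp=(165.5,238.8))
S=mk('side',tpp=(232,289),tmp=(236.5,289),fpp=(226,317.5),fmp=(245.5,317.5),fmm=(247.8,306.5),fpm=(228.5,306.5))
for o in(T,S,T+S): fit(tilepts(.080),o,.002,[.45,.1,0])
print('yellow')
T=mk('top',tpp=(185,187.2),tpm=(198.5,189),tmm=(198.5,191.3),tmp=(184.8,190.5),fpm=(205.7,189.5),fmm=(204.3,204),fmp=(189,202.8))
S=mk('side',tpp=(204.5,262),tmp=(208,263.3),tmm=(217,256),fpp=(201,289),fmp=(216,293.5),fmm=(226,284.3))
for o in(T,S,T+S): fit(tilepts(.084),o,.002,[.45,.1,0])
print('gauge')
T=mk('top',tpp=(278.3,207.8),tpm=(293.7,207.8),tmm=(294,220.7),tmp=(278,220.7))
S=mk('side',tpp=(275,199.5),tmp=(283.5,202),tmm=(289.8,195))
for o in(T,S,T+S): fit(blockpts(),o,.006,[.45,0,0])
E
```

```text
[0.5656 0.1274 0.0716] deg 4.1 rms px 0.5
[[-0.2, -0.5], [0.8, -0.3], [0.1, 0.2], [-0.8, -0.0], [0.7, 0.4], [-0.4, 0.8], [-0.0, -0.5]]
[0.5633 0.1292 0.0854] deg 4.9 rms px 0.53
[[-0.5, 0.3], [-0.5, -0.6], [-0.3, 0.1], [0.5, 0.3], [1.2, -0.3]]
[0.5648 0.1277 0.0862] deg 4.9 rms px 0.59
[[-0.3, -0.1], [0.7, -0.1], [-0.0, 0.3], [-0.9, 0.4], [0.7, 0.6], [-0.4, 1.2], [-0.2, -0.3], [-0.8, -0.1], [-0.8, -1.0], [-0.6, -0.4], [0.1, -0.1], [0.8, -0.7]]
green
[0.5541 0.2957 0.2865] deg 16.4 rms px 0.67
[[-0.3, -0.6], [0.2, -0.6], [-0.4, -0.2], [-0.9, 0.7], [0.7, -0.4], [1.5, 0.4], [-0.2, 0.9]]
[0.5534 0.3011 0.3246] deg 18.6 rms px 0.68
[[-0.3, 0.3], [0.1, 0.3], [-0.8, 0.4], [1.0, 0.4], [0.6, -1.2], [-0.4, -1.2]]
[0.5542 0.2978 0.2998] deg 17.2 rms px 0.95
[[-1.1, -0.6], [-0.7, -0.8], [-1.2, -0.4], [-1.6, 0.7], [-0.2, -0.5], [0.8, 0.3], [-0.9, 0.9], [-0.3, -0.6], [0.2, -0.6], [-0.6, -0.8], [1.0, -0.5], [1.1, -2.0], [0.2, -2.2]]
yellow
[ 0.6479  0.2263 -0.094 ] deg -5.4 rms px 0.56
[[-0.6, -0.2], [1.0, -0.9], [0.5, 0.5], [-0.9, 0.1], [0.5, -0.4], [-0.0, 0.4], [-0.4, 0.4]]
[ 0.6467  0.2309 -0.0905] deg -5.2 rms px 0.54
[[-0.4, 0.7], [-0.1, 0.3], [0.7, -0.5], [-1.1, 0.1], [0.2, -0.1], [0.5, -0.6]]
[ 0.648   0.2277 -0.0898] deg -5.1 rms px 0.72
[[-1.1, -0.2], [0.4, -1.0], [-0.0, 0.4], [-1.4, 0.1], [-0.1, -0.5], [-0.5, 0.3], [-0.9, 0.4], [-0.2, -0.1], [0.1, -0.5], [0.8, -1.2], [-0.9, -0.7], [0.4, -0.9], [0.6, -1.4]]
gauge
[ 0.563  -0.0205 -0.0145] deg -0.8 rms px 0.66
[[-0.9, 0.4], [1.0, 0.4], [0.7, -0.4], [-0.7, -0.4]]
[ 0.5615 -0.0043 -0.0266] deg -1.5 rms px 0.86
[[-1.7, 0.2], [0.8, -0.8], [0.3, 0.4]]
[ 0.5637 -0.019  -0.0206] deg -1.2 rms px 1.37
[[-1.5, 0.1], [0.4, 0.2], [0.0, -0.6], [-1.4, -0.7], [-0.4, -1.9], [2.0, -3.0], [1.3, -1.6]]
```

```bash
python3 - <<'E'
from h import *
from scipy.spatial.transform import Rotation as R
t,s=load('top'),load('side')
tt=[(359.2,260.3),(397.7,255.3),(435,250.5)]
ss=[(341,178.4),(345.4,168.6),(348,159.6)]
for a,b in zip(tt,ss): print(at(t,a,.160).round(4),at(s,b,.160).round(4),[x.round(4) for x in tri(t,a,s,b)])
# board top: crop b corners
f=lambda U,V:(325+(U+.5)/6-.5,185+(V+.5)/6-.5)
for q in[(100,130),(668,62),(676,92),(104,160)]: print('board',at(t,f(*q),.172).round(4))
print('base front',[at(t,f(*q),.016).round(4) for q in[(98,480),(607,420)]])
for z in(.15,.2,.25,.3): print('cab',z,[at(t,q,z).round(3) for q in[(345,165),(345,190),(443,190),(456,159)]])
T=s['world_to_cam']
for q in [(199,136),(263,136+15),(269,218)]: print(q,[at(s,q,z).round(3).tolist() for z in(.0,.15,.2,.25,.3)])
o=readout.observe()['tool_rot'];print(R.from_euler('xyz',o).as_matrix().round(3))
E
python3 - <<'E'
from h import *
crop('side',190,105,360,225,4.6,'cab.png'); crop('top',330,55,470,270,2.7,'cabt.png')
E
```

```text
[ 0.4488 -0.1914  0.16  ] [ 0.4479 -0.1841  0.16  ] [array([ 0.4493, -0.1918,  0.1573]), np.float64(0.0005)]
[ 0.4591 -0.2831  0.16  ] [ 0.4556 -0.2752  0.16  ] [array([ 0.4584, -0.2839,  0.1571]), np.float64(0.002)]
[ 0.469  -0.3726  0.16  ] [ 0.4679 -0.3683  0.16  ] [array([ 0.4691, -0.3731,  0.1585]), np.float64(0.0003)]
board [ 0.5772 -0.1528  0.172 ]
board [ 0.6018 -0.3823  0.172 ]
board [ 0.5893 -0.3845  0.172 ]
board [ 0.5649 -0.1539  0.172 ]
base front [array([ 0.4525, -0.1648,  0.016 ]), array([ 0.4756, -0.3948,  0.016 ])]
cab 0.15 [array([ 0.687, -0.169,  0.15 ]), array([ 0.623, -0.166,  0.15 ]), array([ 0.62 , -0.409,  0.15 ]), array([ 0.7  , -0.449,  0.15 ])]
cab 0.2 [array([ 0.671, -0.162,  0.2  ]), array([ 0.61, -0.16,  0.2 ]), array([ 0.606, -0.39 ,  0.2  ]), array([ 0.683, -0.429,  0.2  ])]
cab 0.25 [array([ 0.655, -0.156,  0.25 ]), array([ 0.596, -0.153,  0.25 ]), array([ 0.593, -0.372,  0.25 ]), array([ 0.666, -0.409,  0.25 ])]
cab 0.3 [array([ 0.638, -0.149,  0.3  ]), array([ 0.583, -0.146,  0.3  ]), array([ 0.58 , -0.354,  0.3  ]), array([ 0.649, -0.388,  0.3  ])]
(199, 136) [[1.425, -1.075, 0.0], [1.108, -0.542, 0.15], [1.003, -0.364, 0.2], [0.897, -0.187, 0.25], [0.792, -0.009, 0.3]]
(263, 151) [[0.985, -0.904, 0.0], [0.781, -0.415, 0.15], [0.713, -0.252, 0.2], [0.645, -0.089, 0.25], [0.577, 0.075, 0.3]]
(269, 218) [[0.676, -0.195, 0.0], [0.551, 0.113, 0.15], [0.509, 0.216, 0.2], [0.467, 0.319, 0.25], [0.426, 0.422, 0.3]]
[[-0.     0.347 -0.938]
 [ 0.001 -0.938 -0.347]
 [-1.    -0.001 -0.   ]]
```

View pics/cab.png

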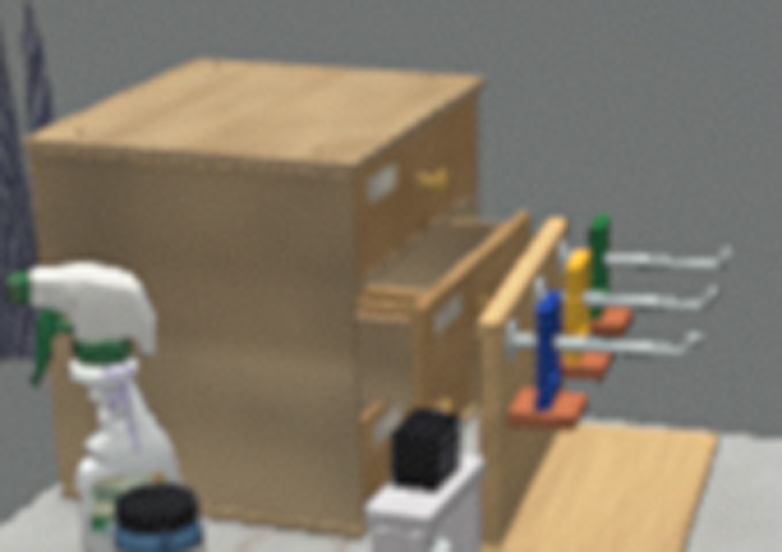

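View pics/cabt.png

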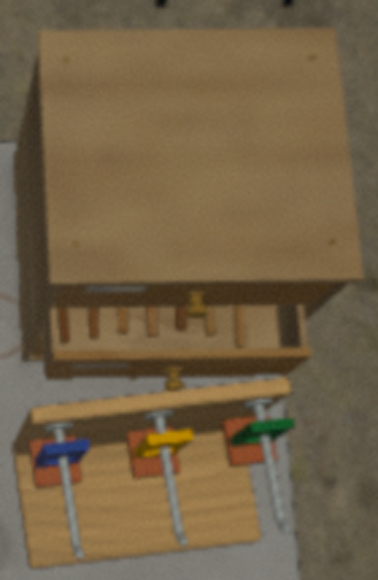

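```bash
python3 - <<'E'
from h import *
t,s=load('top'),load('side')
print(tri(t,(348.5,158.7),s,(267.8,140.9)),tri(t,(347.4,188.3),s,(280.9,169.8)))
print('pad', [at(t,q,.006).round(4) for q in[(267.3,206),(308.6,207.5),(308,246)]])
print('tray rim corners',[at(t,q,.026).round(3) for q in[(259,122),(262,260),(146,263),(146,122)]])
print('beam',[at(t,q,.118).round(4) for q in[(268.2,208.5),(303.8,208.8),(303.8,224),(268.2,223.7)]])
o=np.array([.5835,-.2690]);a=.108
X=np.array([np.cos(a),np.sin(a)]);Y=np.array([-X[1],X[0]])
for y in(.092,0,-.092):
  for x in(-.126,-.086): p=o+x*X+y*Y;print(y,x,p.round(4),np.hypot(*p).round(3))
print(at(t,(279,282),.06), at(t,(294,149),.073))
E
```

```text
(array([ 0.66341377, -0.16364058,  0.25872044]), np.float64(0.006069788040754963)) (array([ 0.62235795, -0.16898545,  0.17308153]), np.float64(0.0026981286057931454))
pad [array([0.6186, 0.0322, 0.006 ]), array([ 0.6126, -0.0825,  0.006 ]), array([ 0.5052, -0.0783,  0.006 ])]
tray rim corners [array([0.861, 0.054, 0.026]), array([0.467, 0.046, 0.026]), array([0.463, 0.356, 0.026]), array([0.867, 0.38 , 0.026])]
beam [array([0.5863, 0.0243, 0.118 ]), array([ 0.5842, -0.0651,  0.118 ]), array([ 0.5454, -0.0643,  0.118 ]), array([0.5475, 0.0245, 0.118 ])]
0.092 -0.126 [ 0.4483 -0.1911] 0.487
0.092 -0.086 [ 0.4881 -0.1868] 0.523
0 -0.126 [ 0.4582 -0.2826] 0.538
0 -0.086 [ 0.498  -0.2783] 0.57
-0.092 -0.126 [ 0.4682 -0.374 ] 0.599
-0.092 -0.086 [ 0.5079 -0.3697] 0.628
[4.06372591e-01 2.95666016e-04 6.00000000e-02] [ 0.76009089 -0.04386105  0.073     ]
```

The fits agree with the known sizes. The rack origin is about (0.5835, -0.269) with yaw 0.108, and the gauge is about (0.5645, -0.020) with yaw -0.02. Now I move to the gauge.

```bash
python3 -m inch '31 38 0 0.1 1;31 38 0 0.1 1;31 38 0 0.1 1;31 38 0 0.1 1;31 38 0 0.1 1;31 38 0 0.1 1;31 38 0 0.1 1;31 38 0 0.1 1' 40
cat > st.py <<'E'
from h import *
from scipy.spatial.transform import Rotation as R
import sys
o=readout.observe()
M=R.from_euler('xyz',o['tool_rot']).as_matrix()
ya=np.arctan2(M[1,1],M[0,1]); 
ya=(ya+np.pi/2)%np.pi-np.pi/2
print('t',round(o['time'],2),'tcp',(o['tool_pos']*1000).round(1),'jaw',round(ya,4),'tilt',M[:2,0].round(4),'F',o['contact_force'].round(1),'T',o['torque'].round(2),'op',round(o['opening']*1000,1),'q',o['qpos'].round(2))
if len(sys.argv)>2:
    x,y,z,a=map(float,sys.argv[1:5]); print('need',(np.array([x,y,z])-o['tool_pos']*1000).round(1),'turn',round((a-ya+np.pi/2)%np.pi-np.pi/2,3))
E
python3 st.py 564.5 -20.2 303 -.02
```

```text
time: 0.77
tool_pos: [0.3939, -0.2321, 0.4046]
tool_rot: [-1.783, 1.571, 2.519]
contact_force: [1.5, -0.7, 0.7]
opening: 0.092
t 0.77 tcp [ 393.9 -232.1  404.6] jaw -0.4113 tilt [-0.0002  0.0001] F [ 1.5 -0.7  0.7] T [-0.06 -0.11  0.02] op 92.0 q [-0.7   0.22  1.7  -0.    1.23 -0.29]
need [ 170.6  211.9 -101.6] turn 0.391
```

```bash
python3 -m inch '0 0 0 0 1;0 0 0 0 1' >/dev/null; python3 st.py 564.5 -20.2 303 -.02
```

```text
t 0.93 tcp [ 394.1 -232.2  404.5] jaw -0.4115 tilt [-0.0005  0.0002] F [-0.4 -1.4 -0.5] T [-0.01 -0.05 -0.03] op 91.6 q [-0.7   0.22  1.7  -0.    1.23 -0.29]
need [ 170.4  212.  -101.5] turn 0.392
```

```bash
python3 -m inch '24 30 0 0.056 1;24 30 0 0.056 1;24 30 0 0.056 1;24 30 0 0.056 1;24 30 0 0.056 1;24 30 0 0.056 1;24 30 0 0.056 1;0 0 0 0 1' >/dev/null; python3 st.py 564.5 -20.2 303 -.02
python3 - <<'E'
from h import *
snap('top');snap('side')
crop('side',220,140,360,260,5,'s2.png');crop('top',230,150,350,260,6,'t2.png')
E
```

```text
t 1.6 tcp [563.6 -21.4 404. ] jaw -0.02 tilt [0.0011 0.0017] F [-1.1  0.2  0.7] T [-0.03 -0.05  0.06] op 91.7 q [-0.17  0.41  1.42  0.    1.31 -0.15]
need [   0.9    1.2 -101. ] turn 0.0
```

View pics/s2.png

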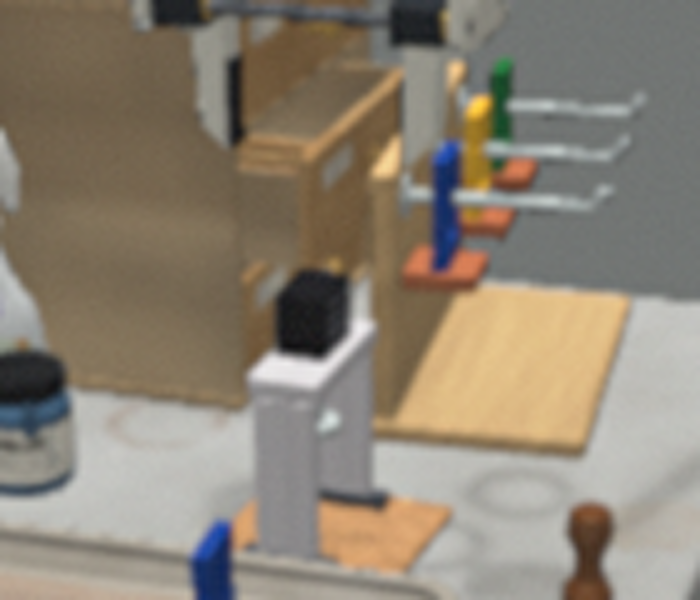

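View pics/t2.png

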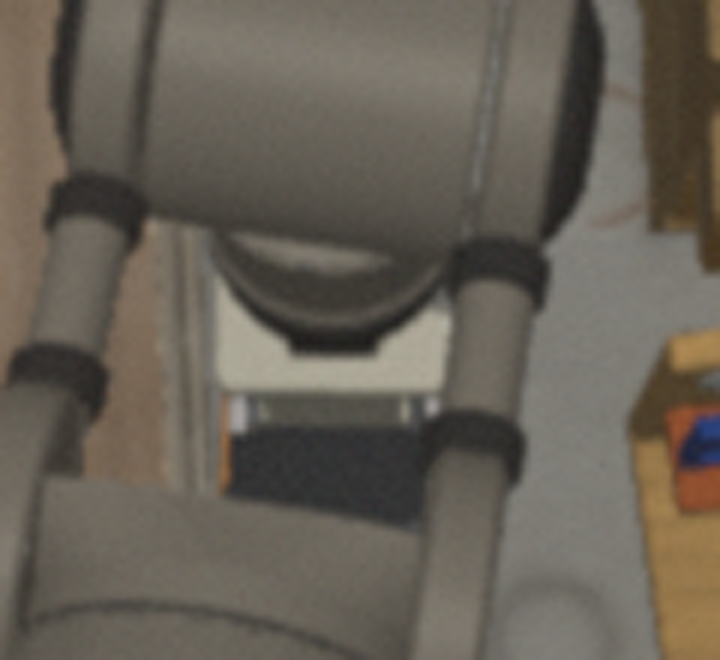

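The fingers straddle the grip block along x at side crop (150–450, 100). I'll go down and close.

```bash
python3 -m inch '1 1 -35 0 1;0 0 -33 0 1;0 0 -33 0 1;0 0 0 0 1;0 0 0 0 0.25;0 0 0 0 0.2;0 0 0 0 0.2;0 0 0 0 0.2' 30 >/dev/null; python3 st.py 564.5 -20.2 303 -.02
python3 -m inch '0 0 0 0 0.2;0 0 0 0 0.2;0 0 0 0 0.2' 30 >/dev/null; python3 st.py
```

```text
t 2.37 tcp [562.5 -23.5 305.9] jaw -0.0247 tilt [ 0.0039 -0.0008] F [-0.5 -0.5 -0.2] T [ 0.02 -0.09  0.05] op 69.7 q [-0.18  0.5   1.56 -0.    1.08 -0.15]
need [ 2.   3.3 -2.9] turn 0.005
t 2.62 tcp [562.2 -22.9 304.3] jaw -0.0239 tilt [ 0.0011 -0.0002] F [0.5 0.4 0.3] T [ 0.01 -0.08 -0.02] op 49.8 q [-0.18  0.51  1.56 -0.    1.07 -0.15]
```

```bash
python3 -m inch '0 0 0 0 0.1;0 0 0 0 0.1;0 0 0 0 0.1;0 0 0 0 0.1;0 0 0 0 0.1' 30 >/dev/null; python3 st.py;  python3 -m inch '0 0 0 0 0.1;0 0 0 0 0.1' 30 >/dev/null; python3 st.py
```

```text
t 3.03 tcp [562.2 -23.  303.8] jaw -0.024 tilt [ 0.0004 -0.    ] F [ 0.9 -0.6 -0.1] T [-0.07 -0.28 -0.01] op 30.0 q [-0.18  0.51  1.56  0.    1.07 -0.15]
t 3.2 tcp [562.2 -23.  303.8] jaw -0.024 tilt [ 0.0004 -0.    ] F [1.4 0.6 0.6] T [-0.06 -0.38  0.03] op 29.6 q [-0.18  0.51  1.56  0.    1.07 -0.15]
```

```bash
python3 -m inch '0 0 20 0 0.1;0 0 35 0 0.1;0 0 35 0 0.1;0 0 25 0 0.1;0 0 0 0 0.1;0 0 0 0 0.1' 40 >/dev/null; python3 st.py 564.5 125 418 .08
python3 - <<'E'
from h import *
snap('side');crop('side',180,120,350,290,4,'s3.png')
E
```

```text
t 3.7 tcp [561.9 -23.  418.6] jaw -0.024 tilt [ 0.0005 -0.0001] F [-0.2 -0.6 -6. ] T [-0.06 -0.06 -0.  ] op 29.6 q [-0.18  0.4   1.4  -0.    1.34 -0.15]
need [  2.6 148.   -0.6] turn 0.104
```

View pics/s3.png

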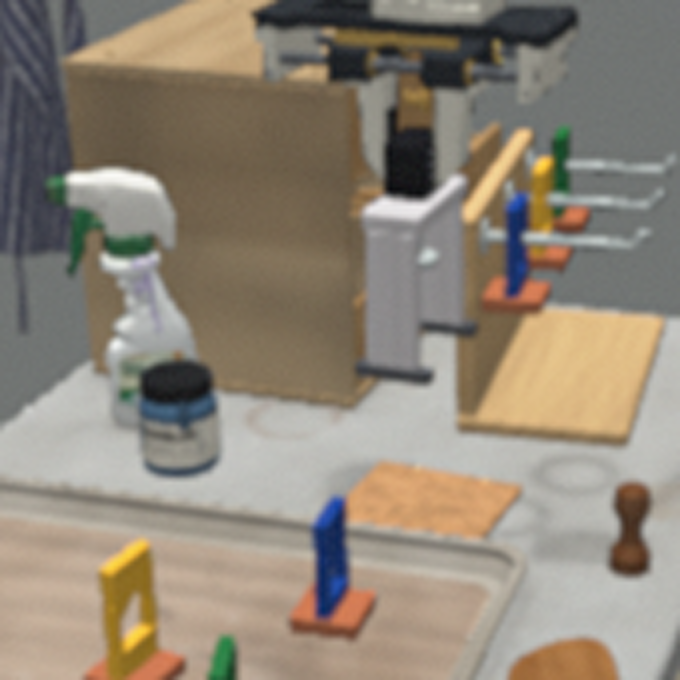

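The gauge is lifted and hangs level. The tiles haven't moved. Next I go over blue.

```bash
python3 -m inch '1 20 0 0.021 0.1;1 32 0 0.021 0.1;1 32 0 0.021 0.1;0 32 0 0.021 0.1;0 20 0 0.02 0.1;0 12 0 0 0.1;0 0 0 0 0.1;0 0 0 0 0.1' 40 >/dev/null; python3 st.py 564.5 125 418 .08
python3 - <<'E'
from h import *
snap('side');crop('side',180,170,320,290,5,'s4.png')
snap('top');crop('top',170,150,310,260,5,'t4.png')
E
```

```text
t 4.42 tcp [565.  125.  416.8] jaw 0.0805 tilt [-0.0034 -0.0011] F [ 0.2 -0.4 -4.3] T [-0.09 -0.16  0.01] op 29.6 q [ 0.09  0.43  1.35 -0.    1.36  0.01]
need [-0.5 -0.   1.2] turn -0.0
```

View pics/s4.png

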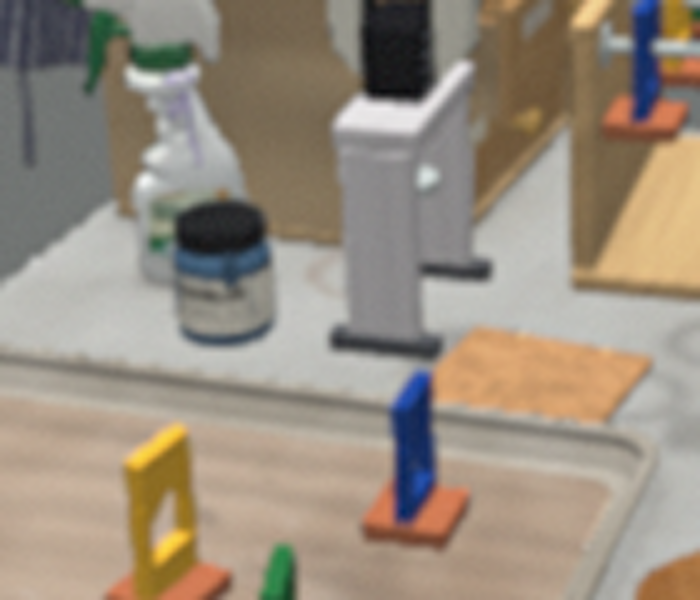

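View pics/t4.png

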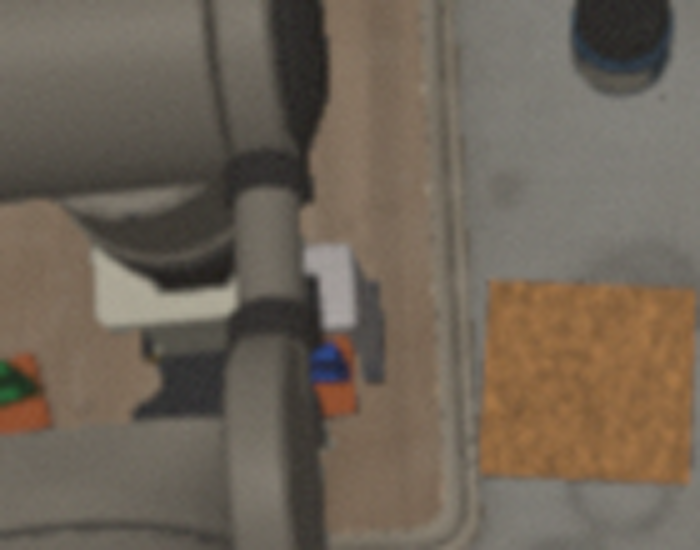

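```bash
python3 - <<'E'
from fit import *
P={'pp':(.026,.048,0),'mp':(-.026,.048,0),'mm':(-.026,-.048,0),'mi':(-.026,-.036,0)}
for z in(.115,.119):fit(P,mk('side',pp=(246.4,239.6),mp=(268,240.6),mm=(278,225.4)),z,[.56,.13,0])
s=load('side')
T=mk('side',tpp=(258.5,250.8),tpm=(263.5,244),fpp=(252.3,274),fmp=(269,276),fmm=(273.3,267.5))
E
```

```text
[0.5658 0.1189 0.1165] deg 6.7 rms px 0.69
[[-0.2, -0.1], [0.1, 1.0], [0.1, -1.3]]
[0.5628 0.1261 0.12  ] deg 6.9 rms px 0.74
[[-0.3, -0.0], [0.2, 1.0], [0.1, -1.5]]
```

```bash
python3 -m inch '0 1 -20 0 0.1;0 0 -30 0 0.1;0 0 -25 0 0.1;0 0 -20 0 0.1;0 0 -12 0 0.1;0 0 0 0 0.1;0 0 0 0 0.1' 40 >/dev/null; python3 st.py 564.5 125 300 .08
python3 - <<'E'
from h import *
snap('side');crop('side',200,190,320,290,6,'s5.png')
E
```

```text
t 5.1 tcp [565.3 124.9 311.6] jaw 0.0784 tilt [-0.001  -0.0004] F [-0.6 -1.4 -2.8] T [-0.06 -0.03  0.  ] op 29.7 q [ 0.09  0.53  1.5  -0.    1.11  0.01]
need [ -0.8   0.1 -11.6] turn 0.002
```

View pics/s5.png

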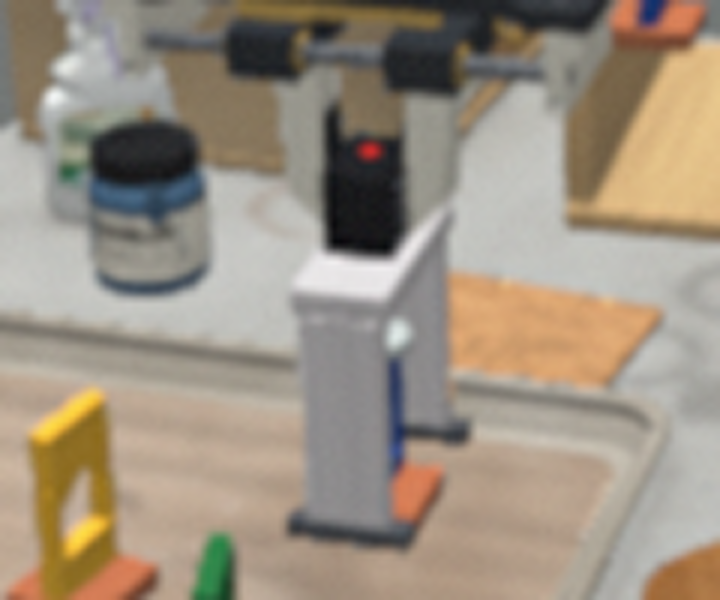

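The foot has met the tile and the red pin is out at crop (370,150). I lower gently to the floor.

```bash
python3 -m inch '0 0 -5 0 0.1;0 0 -3 0 0.1;0 0 -1 0 0.1;0 0 0 0 0.1' 40 >/dev/null; python3 st.py; python3 -m inch '0 0 -1 0 0.1;0 0 0 0 0.1' >/dev/null; python3 st.py;python3 -m inch '0 0 -1 0 0.1;0 0 0 0 0.1' >/dev/null; python3 st.py
```

```text
t 5.48 tcp [565.3 125.9 303.1] jaw 0.08 tilt [ 0.0012 -0.0001] F [ 1.  -1.7 -2.7] T [-0.24 -0.27 -0.05] op 29.8 q [ 0.09  0.53  1.51 -0.    1.09  0.01]
t 5.65 tcp [565.2 126.  301.9] jaw 0.0801 tilt [ 0.0008 -0.0001] F [ 0.8 -0.7 -2.7] T [-0.18 -0.23 -0.  ] op 29.8 q [ 0.09  0.54  1.51 -0.    1.09  0.01]
t 5.82 tcp [565.1 126.  300.7] jaw 0.0801 tilt [ 0.0003 -0.    ] F [ 1.3 -0.7 -3.1] T [-0.18 -0.27 -0.  ] op 29.3 q [ 0.09  0.54  1.52 -0.    1.09  0.01]
```

```bash
python3 -m inch '0 0 -1 0 0.1;0 0 0 0 0.1' >/dev/null; python3 st.py; python3 -m inch '0 0 -1 0 0.1;0 0 0 0 0.1' >/dev/null; python3 st.py;python3 -m inch '0 0 -1 0 0.1;0 0 0 0 0.1' >/dev/null; python3 st.py
```

```text
t 5.98 tcp [565.2 126.  300.1] jaw 0.08 tilt [ 0.0008 -0.    ] F [ 0.9 -1.3 -0.5] T [-0.24 -0.23 -0.01] op 30.0 q [ 0.09  0.54  1.52 -0.    1.09  0.01]
t 6.15 tcp [565.3 125.8 300. ] jaw 0.0801 tilt [ 0.0015 -0.0001] F [-1.1 -3.3  7.2] T [-0.27  0.4   0.05] op 29.7 q [ 0.09  0.54  1.52 -0.    1.09  0.01]
t 6.32 tcp [565.3 125.7 299.9] jaw 0.0801 tilt [ 0.0023 -0.0003] F [-1.6 -3.4 12.4] T [-0.37  0.82  0.17] op 30.0 q [ 0.09  0.54  1.52 -0.    1.08  0.01]
```

Contact is at TCP z 300, as predicted. I release so the gauge stands on its own weight, then check.

```bash
python3 -m inch '0 0 2 0 0.1;0 0 0 0 0.5;0 0 0 0 0.5;0 0 0 0 0.5;0 0 0 0 0.5;0 0 0 0 0.5;0 0 0 0 0.5;0 0 0 0 0.5' >/dev/null; python3 st.py
python3 - <<'E'
from h import *
snap('side');crop('side',200,190,320,290,6,'s6.png')
E
```

```text
t 6.98 tcp [565.1 126.  299.6] jaw 0.08 tilt [-0.0002  0.    ] F [ 0.9 -0.5 -0.1] T [-0.03 -0.13 -0.05] op 45.5 q [0.09 0.54 1.52 0.   1.09 0.01]
```

View pics/s6.png

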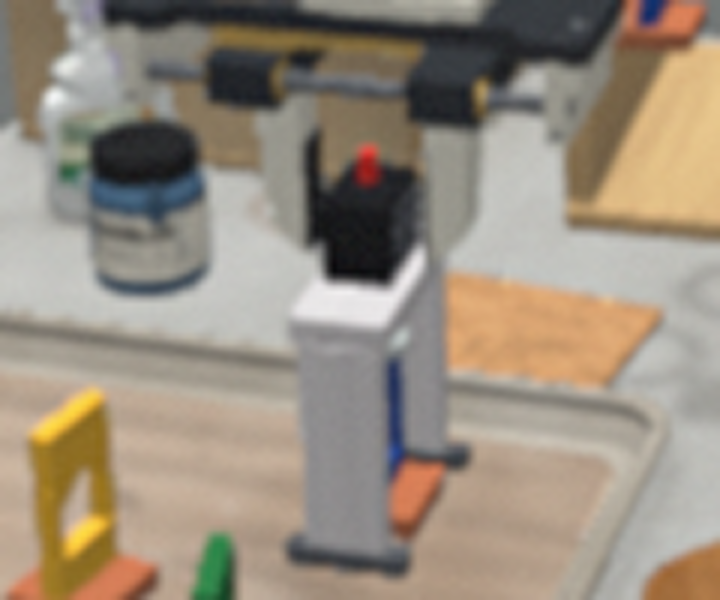

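The gauge stands on both legs with its foot on blue and the pin up. Regrip, lift and go to green.

```bash
python3 -m inch '0 0 1 0 0.1;0 0 0 0 0.1;0 0 0 0 0.1;0 0 0 0 0.1;0 0 0 0 0.1;0 0 0 0 0.1' 40 >/dev/null; python3 st.py; python3 -m inch '0 0 15 0 0.1;0 0 35 0 0.1;0 0 35 0 0.1;0 0 32 0 0.1;0 0 0 0 0.1' >/dev/null; python3 st.py 555 294 417 .3;
```

```text
t 7.53 tcp [565.2 126.  300.8] jaw 0.08 tilt [0.0006 0.0001] F [ 1.6  0.2 -0.5] T [ 0.03 -0.28 -0.02] op 29.8 q [0.09 0.54 1.51 0.   1.09 0.01]
t 7.95 tcp [565.7 126.1 424.1] jaw 0.0801 tilt [0.0106 0.0009] F [ 1.6 -0.2 -3.6] T [ 0.   -0.31  0.04] op 29.9 q [0.09 0.43 1.34 0.   1.36 0.01]
need [-10.7 167.9  -7.1] turn 0.22
```

```bash
python3 -m inch '-2 20 0 0.036 0.1;-2 30 0 0.036 0.1;-2 30 0 0.036 0.1;-2 30 0 0.036 0.1;-2 30 0 0.036 0.1;0 20 0 0.036 0.1;0 8 0 0.004 0.1;0 0 0 0 0.1' >/dev/null; python3 st.py 555 294 417 .3
python3 - <<'E'
from h import *
snap('side','sf7.png');crop('side',170,190,330,330,5,'s7.png')
snap('top');crop('top',140,150,280,260,5,'t7.png')
E
```

```text
t 8.62 tcp [554.6 295.7 415.6] jaw 0.3023 tilt [-0.0032 -0.0009] F [ 0.1 -1.6 -4.7] T [-0.14 -0.18 -0.03] op 30.2 q [0.37 0.53 1.19 0.   1.42 0.07]
need [ 0.4 -1.7  1.4] turn -0.002
```

View pics/s7.png

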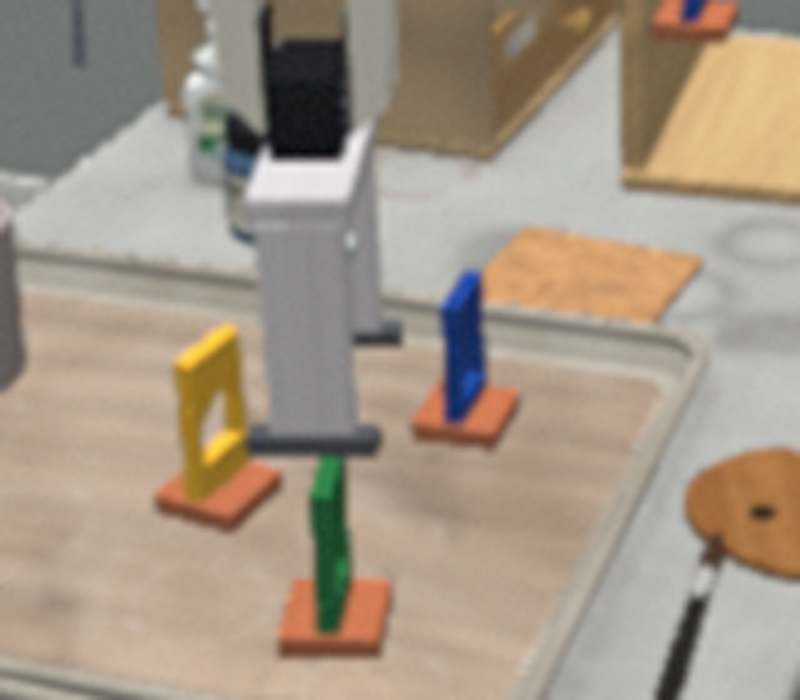

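View pics/t7.png

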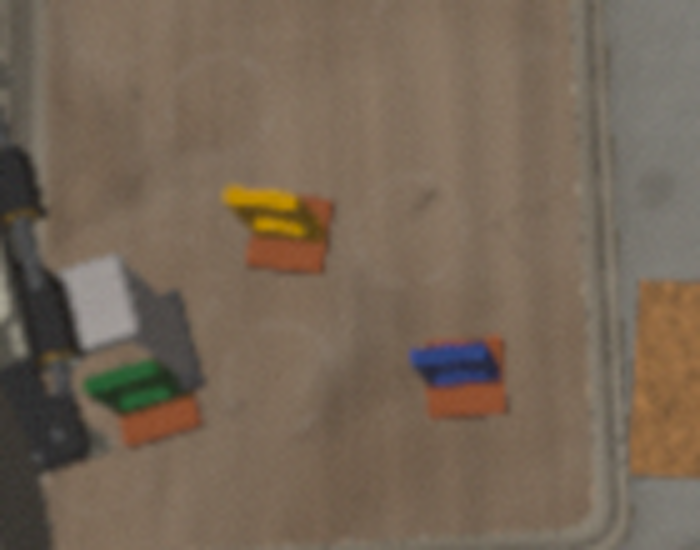

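Green is still at its spot and the gauge is over it. Going down.

```bash
python3 -m inch '0 -1 -20 0 0.1;0 0 -30 0 0.1;0 0 -25 0 0.1;0 0 -20 0 0.1;0 0 -12 0 0.1;0 0 0 0 0.1;0 0 0 0 0.1' 40 >/dev/null; python3 st.py 555 294 300 .3
python3 - <<'E'
from h import *
snap('side');crop('side',180,220,320,330,5.5,'s8.png')
E
```

```text
t 9.3 tcp [555.5 291.6 310.7] jaw 0.298 tilt [-0.001  -0.0009] F [ 0.1 -0.7 -3.5] T [-0.1   0.01 -0.01] op 30.3 q [ 0.36  0.61  1.35 -0.    1.18  0.06]
need [ -0.5   2.4 -10.7] turn 0.002
```

View pics/s8.png

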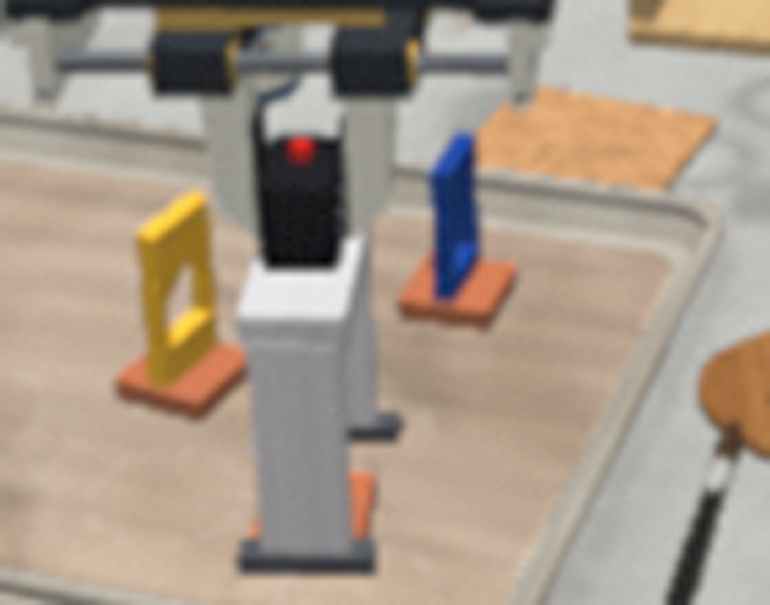

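```bash
python3 -m inch '0 0 -5 0 0.1;0 0 -3 0 0.1;0 0 -1 0 0.1;0 0 -1 0 0.1;0 0 0 0 0.1' 40 >/dev/null; python3 st.py; python3 -m inch '0 0 -1 0 0.1;0 0 0 0 0.1' >/dev/null; python3 st.py;python3 -m inch '0 0 -1 0 0.1;0 0 0 0 0.1' >/dev/null; python3 st.py
```

```text
t 9.77 tcp [555.3 293.  301.1] jaw 0.3 tilt [0.0013 0.0002] F [ 1.8 -0.2 -2.1] T [-0.13 -0.36 -0.03] op 29.9 q [ 0.36  0.62  1.36 -0.    1.16  0.06]
t 9.93 tcp [555.3 292.9 300.9] jaw 0.3001 tilt [0.0018 0.0003] F [ 1.3 -1.5  2.5] T [-0.38 -0.06  0.03] op 29.6 q [ 0.36  0.62  1.36 -0.    1.16  0.06]
t 10.1 tcp [555.4 292.8 300.8] jaw 0.3001 tilt [0.0026 0.0004] F [-0.9 -3.9 10.2] T [-0.58  0.45  0.14] op 30.1 q [ 0.36  0.62  1.36 -0.    1.16  0.06]
```

```bash
python3 -m inch '0 0 2 0 0.1;0 0 0 0 0.5;0 0 0 0 0.5;0 0 0 0 0.5;0 0 0 0 0.5;0 0 0 0 0.5;0 0 0 0 0.5;0 0 0 0 0.5' >/dev/null; python3 st.py
python3 - <<'E'
from h import *
snap('side');crop('side',180,220,320,330,5.5,'s9.png')
E
```

```text
t 10.77 tcp [555.1 293.  300.6] jaw 0.3 tilt [-0.0001  0.    ] F [ 0.3  0.5 -0.9] T [-0.01 -0.14 -0.01] op 45.4 q [0.36 0.62 1.36 0.   1.16 0.06]
```

View pics/s9.png

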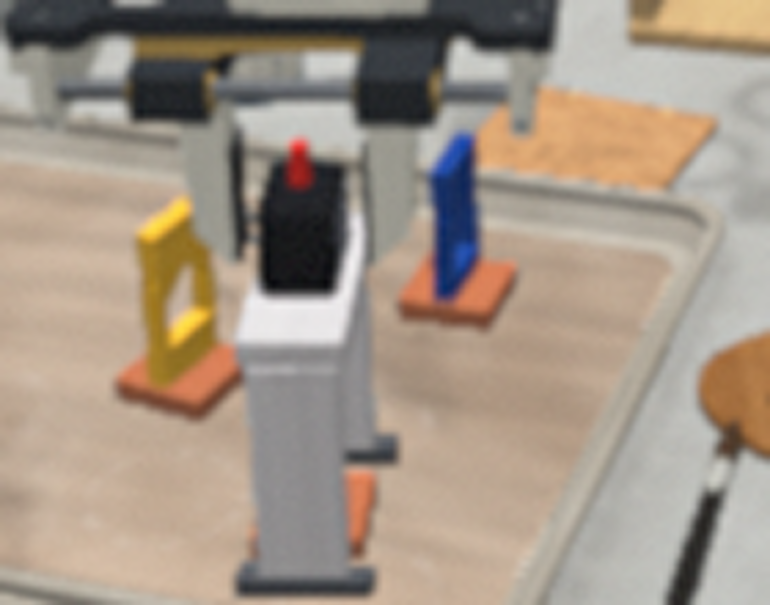

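Green's reading is done, with legs flat and pin up. Next is yellow.

```bash
python3 -m inch '0 0 0 0 0.1;0 0 0 0 0.1;0 0 0 0 0.1;0 0 0 0 0.1;0 0 0 0 0.1;0 0 0 0 0.1' 40 >/dev/null; python3 st.py; python3 -m inch '0 0 15 0 0.1;0 0 35 0 0.1;0 0 35 0 0.1;0 0 32 0 0.1;0 0 0 0 0.1;0 0 0 0 0.1' >/dev/null; python3 st.py 647.7 224.2 417 -.092;
```

```text
t 11.32 tcp [555.2 293.  300.7] jaw 0.2999 tilt [0.0004 0.0002] F [ 0.7  0.6 -0.8] T [ 0.17 -0.37  0.01] op 29.6 q [ 0.36  0.62  1.36 -0.    1.16  0.06]
t 11.82 tcp [555.  293.  418.8] jaw 0.3 tilt [0.0023 0.0008] F [ 0.4 -0.6 -6. ] T [ 0.01 -0.11  0.05] op 29.5 q [ 0.36  0.53  1.19 -0.    1.42  0.06]
need [ 92.7 -68.8  -1.8] turn -0.392
```

```bash
python3 -m inch '12 -9 0 -0.056 0.1;18 -13 0 -0.056 0.1;18 -13 0 -0.056 0.1;18 -13 0 -0.056 0.1;18 -13 0 -0.056 0.1;8 -8 0 -0.056 0.1;0 0 0 -0.056 0.1;0 0 0 0 0.1' >/dev/null; python3 st.py 647.7 224.2 417 -.092
python3 - <<'E'
from h import *
snap('side','sf10.png');crop('side',150,190,310,330,5,'s10.png')
snap('top');crop('top',140,130,280,260,4.5,'t10.png')
E
```

```text
t 12.48 tcp [647.6 223.  413.6] jaw -0.0955 tilt [-0.0066 -0.0015] F [-1.   0.2 -5.1] T [ 0.02 -0.07  0.05] op 29.6 q [ 0.22  0.65  0.99 -0.    1.51  0.32]
need [0.1 1.2 3.4] turn 0.003
```

View pics/s10.png

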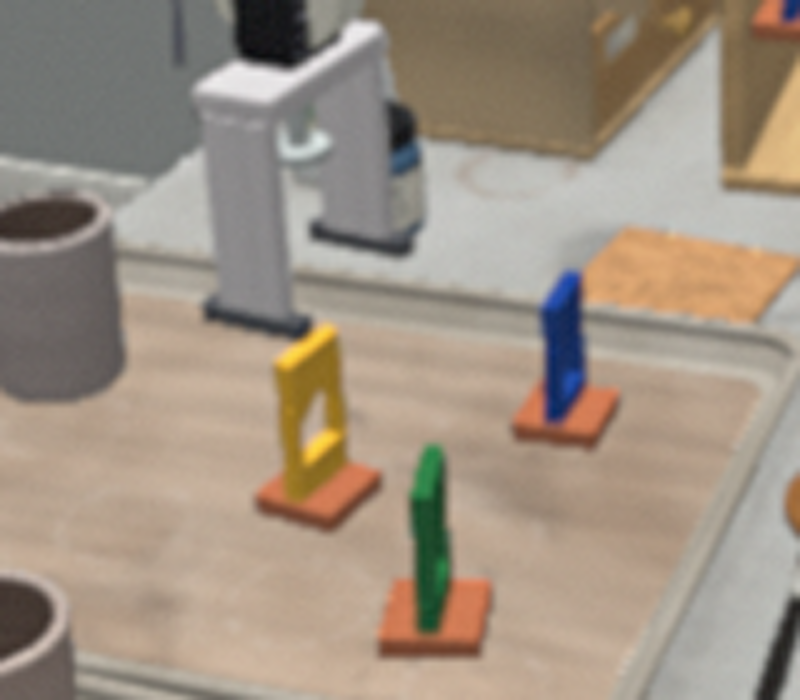

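View pics/t10.png

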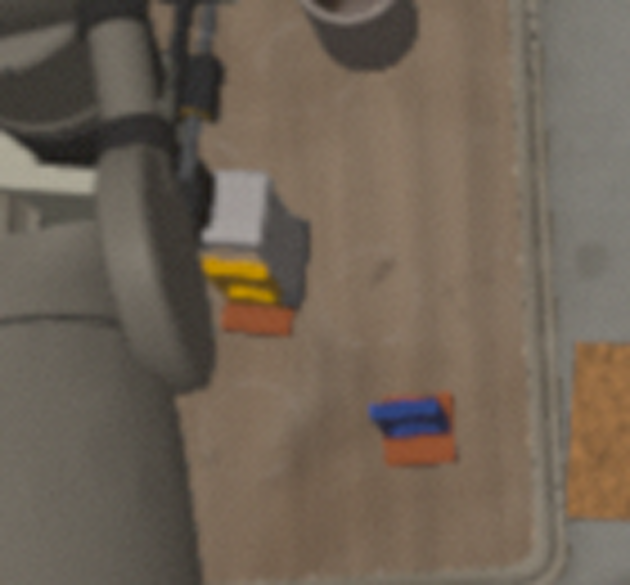

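```bash
python3 -m inch '0 1 -20 0 0.1;0 0 -30 0 0.1;0 0 -25 0 0.1;0 0 -15 0 0.1;0 0 -8 0 0.1;0 0 0 0 0.1;0 0 0 0 0.1' 40 >/dev/null; python3 st.py 647.7 224.2 300.7 -.092
python3 - <<'E'
from h import *
snap('side');crop('side',150,200,290,310,5.5,'s11.png')
E
```

```text
t 13.17 tcp [647.  225.3 320.1] jaw -0.0908 tilt [ 0.     -0.0001] F [-0.9  0.3 -2.1] T [-0.13  0.02 -0.  ] op 29.7 q [ 0.22  0.71  1.14 -0.    1.3   0.31]
need [  0.7  -1.1 -19.4] turn -0.001
```

View pics/s11.png

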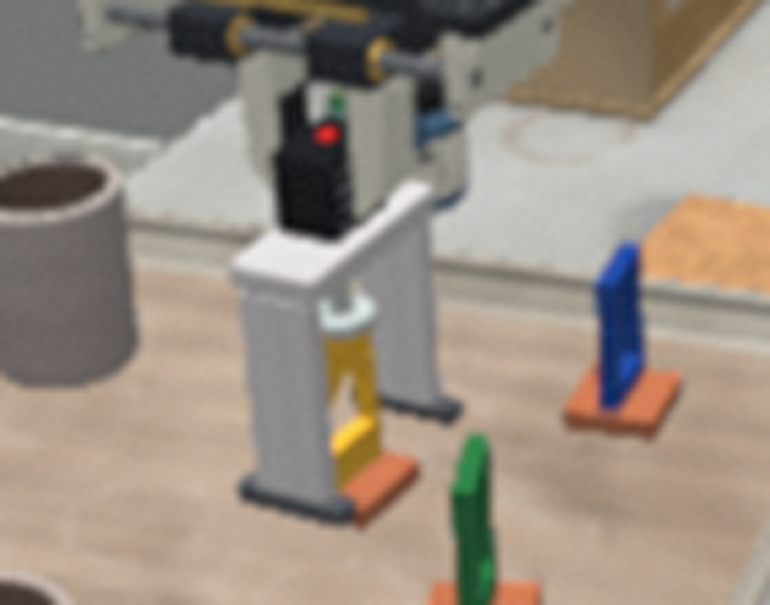

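```bash
python3 -m inch '0 0 -6 0 0.1;0 0 -6 0 0.1;0 0 -4 0 0.1;0 0 -2 0 0.1;0 0 -1 0 0.1;0 0 0 0 0.1' 40 >/dev/null; python3 st.py; python3 -m inch '0 0 -1 0 0.1;0 0 0 0 0.1' >/dev/null; python3 st.py;python3 -m inch '0 0 -1 0 0.1;0 0 0 0 0.1' >/dev/null; python3 st.py
```

```text
t 13.72 tcp [647.1 225.1 300.9] jaw -0.0919 tilt [0.0001 0.0002] F [-0.4  0.8 -1.9] T [0.07 0.11 0.03] op 29.6 q [0.22 0.72 1.16 0.   1.26 0.31]
t 13.88 tcp [647.2 225.1 300.7] jaw -0.092 tilt [0.0012 0.0004] F [-1.6  1.4  2.6] T [ 0.06  0.54 -0.  ] op 30.0 q [0.22 0.72 1.17 0.   1.25 0.31]
t 14.05 tcp [647.2 225.1 300.7] jaw -0.0919 tilt [0.002  0.0006] F [-3.  -0.6  7.9] T [-0.01  0.98  0.07] op 30.1 q [0.22 0.72 1.17 0.   1.25 0.31]
```

```bash
python3 -m inch '0 0 1 0 0.1;0 0 0 0 0.5;0 0 0 0 0.5;0 0 0 0 0.5;0 0 0 0 0.5;0 0 0 0 0.5;0 0 0 0 0.5;0 0 0 0 0.5' >/dev/null; python3 st.py
python3 - <<'E'
from h import *
snap('side');crop('side',150,200,290,310,5.5,'s12.png')
E
```

```text
t 14.72 tcp [647.2 225.  299.7] jaw -0.0921 tilt [ 0.0001 -0.    ] F [0.1 0.4 0.5] T [-0.02 -0.12  0.01] op 45.7 q [ 0.22  0.72  1.17 -0.    1.25  0.31]
```

View pics/s12.png

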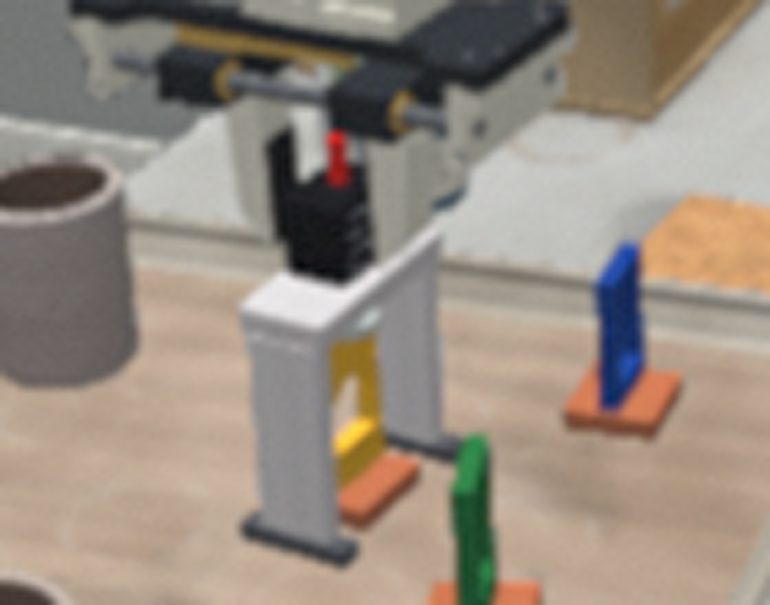

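All three are measured. I return the gauge to its pad.

```bash
python3 -m inch '0 0 1 0 0.1;0 0 0 0 0.1;0 0 0 0 0.1;0 0 0 0 0.1;0 0 0 0 0.1;0 0 0 0 0.1' 40 >/dev/null; python3 st.py; python3 -m inch '0 0 15 0 0.1;0 0 35 0 0.1;0 0 35 0 0.1;0 0 32 0 0.1;0 0 0 0 0.1;0 0 0 0 0.1' >/dev/null; python3 st.py 563 -25 420 -.045;
```

```text
t 15.27 tcp [647.1 225.  300.8] jaw -0.0919 tilt [0.0001 0.    ] F [-0.8 -0.4  0.9] T [ 0.01  0.04 -0.03] op 29.4 q [0.22 0.72 1.16 0.   1.26 0.31]
t 15.77 tcp [647.1 225.  418.8] jaw -0.092 tilt [0.0029 0.0005] F [ 0.   0.2 -5.6] T [-0.04 -0.12  0.01] op 29.9 q [ 0.22  0.64  0.98 -0.    1.51  0.31]
need [ -84.1 -250.     1.2] turn 0.047
```

```bash
python3 -m inch '-7 -20 0 0.006 0.1;-12 -36 0 0.007 0.1;-12 -36 0 0.007 0.1;-12 -36 0 0.007 0.1;-12 -36 0 0.007 0.1;-12 -36 0 0.007 0.1;-10 -30 0 0.006 0.1;-6 -20 0 0 0.1' >/dev/null;python3 -m inch '0 0 0 0 0.1;0 0 0 0 0.1' >/dev/null; python3 st.py 563 -25 420 -.045
```

```text
t 16.6 tcp [563.5 -26.1 415.2] jaw -0.0476 tilt [-0.0047  0.0011] F [-0.1 -0.7 -5.9] T [ 0.08 -0.17  0.  ] op 29.6 q [-0.18  0.41  1.39  0.    1.34 -0.13]
need [-0.5  1.1  4.8] turn 0.003
```

```bash
python3 -m inch '0 1 -20 0 0.1;0 0 -30 0 0.1;0 0 -30 0 0.1;0 0 -20 0 0.1;0 0 -8 0 0.1;0 0 0 0 0.1;0 0 0 0 0.1' 40 >/dev/null; python3 st.py 563 -25 304.7 -.045
python3 - <<'E'
from h import *
snap('side');crop('side',220,150,350,260,5.5,'s13.png')
snap('top');crop('top',230,150,350,260,5.5,'t13.png')
E
```

```text
t 17.18 tcp [564.5 -23.4 309.7] jaw -0.044 tilt [-0.0001  0.0001] F [ 0.2 -0.9 -3.7] T [-0.03 -0.13 -0.02] op 30.2 q [-0.18  0.5   1.55  0.    1.09 -0.13]
need [-1.5 -1.6 -5. ] turn -0.001
```

View pics/s13.png

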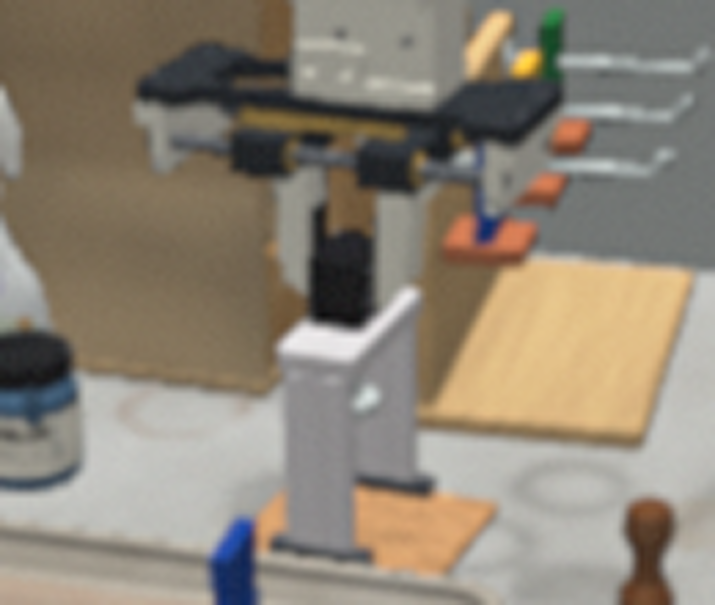

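View pics/t13.png

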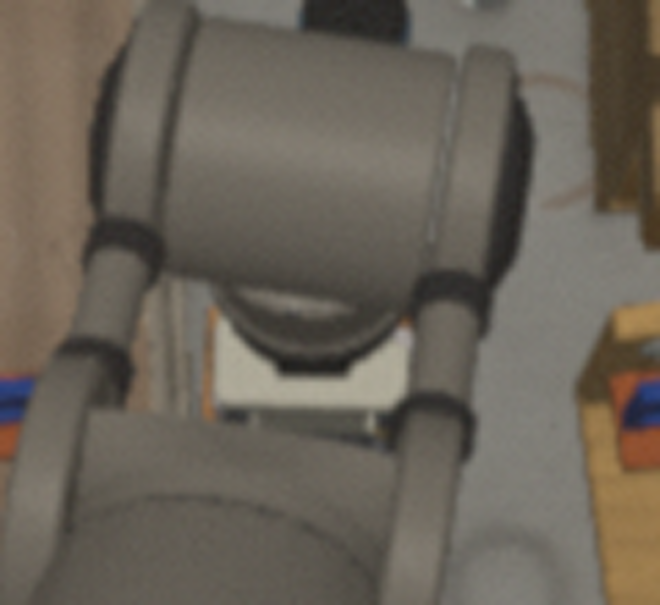

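```bash
python3 -m inch '-1 -2 -2 0 0.1;0 0 -2 0 0.1;0 0 0 0 0.1' 40 >/dev/null; python3 st.py; python3 -m inch '0 0 -1 0 0.1;0 0 0 0 0.1' >/dev/null; python3 st.py;python3 -m inch '0 0 -1 0 0.1;0 0 0 0 0.1' >/dev/null; python3 st.py
```

```text
t 17.53 tcp [563.  -26.2 305.8] jaw -0.0453 tilt [ 0.0003 -0.0001] F [-0.4 -0.2 -4.9] T [ 0.06 -0.11  0.01] op 30.0 q [-0.18  0.51  1.55 -0.    1.08 -0.14]
t 17.7 tcp [563.1 -26.1 304.7] jaw -0.0452 tilt [ 0.0002 -0.    ] F [-0.5 -0.2 -5.3] T [-0.03 -0.07  0.03] op 29.4 q [-0.18  0.51  1.56  0.    1.08 -0.14]
t 17.87 tcp [563.2 -25.9 304.5] jaw -0.045 tilt [ 0.0009 -0.0001] F [-1.4  0.8  2.5] T [ 0.06  0.42 -0.06] op 29.9 q [-0.18  0.51  1.56  0.    1.08 -0.14]
```

```bash
python3 -m inch '0 0 1 0 0.1;0 0 0 0 0.6;0 0 0 0 0.6;0 0 0 0 0.6;0 0 0 0 0.6;0 0 0 0 0.6;0 0 0 0 0.6;0 0 0 0 0.6' >/dev/null; python3 st.py; python3 -m inch '0 0 30 0 0.6;0 0 38 0 0.6;0 0 30 0 0.6;0 0 0 0 0.6'>/dev/null;  python3 st.py 565 127.5 402 .08
```

```text
t 18.53 tcp [563.1 -26.  304.8] jaw -0.045 tilt [ 0.0002 -0.    ] F [ 0.8 -0.2 -0.7] T [-0.02 -0.12  0.03] op 55.3 q [-0.18  0.51  1.56  0.    1.08 -0.14]
t 18.87 tcp [564.  -26.1 409.5] jaw -0.0449 tilt [ 0.0117 -0.0021] F [ 0.7 -0.6 -0.1] T [-0.02 -0.2   0.01] op 55.2 q [-0.18  0.41  1.41  0.    1.31 -0.14]
need [  1.  153.6  -7.5] turn 0.125
```

```bash
python3 -m inch '0 25 0 0.02 0.6;0 35 0 0.02 0.6;0 35 0 0.02 0.6;0 35 0 0.02 0.6;0 24 0 0.02 0.6;0 0 0 0.02 0.6;0 0 0 0 0.6;0 0 0 0 0.6' >/dev/null; python3 st.py 565 127.5 238 .08
python3 - <<'E'
from h import *
snap('side','sf14.png')
snap('top');crop('top',140,150,340,300,4,'t14.png')
E
```

```text
t 19.53 tcp [563.1 127.6 402.4] jaw 0.0747 tilt [-0.0004 -0.0006] F [0.5 0.9 0.1] T [-0.03 -0.12 -0.  ] op 55.1 q [ 0.09  0.44  1.38 -0.    1.32  0.02]
need [ 1.900e+00 -1.000e-01 -1.644e+02] turn 0.005
```

View pics/sf14.png

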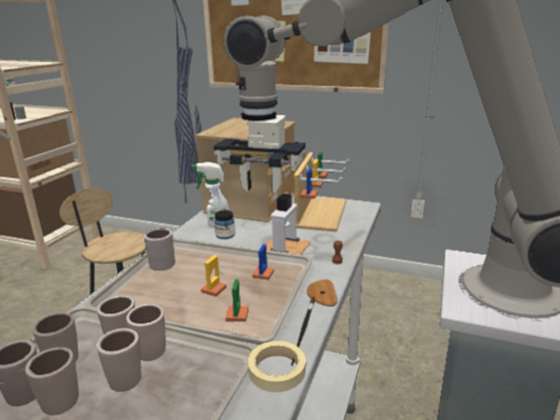

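View pics/t14.png

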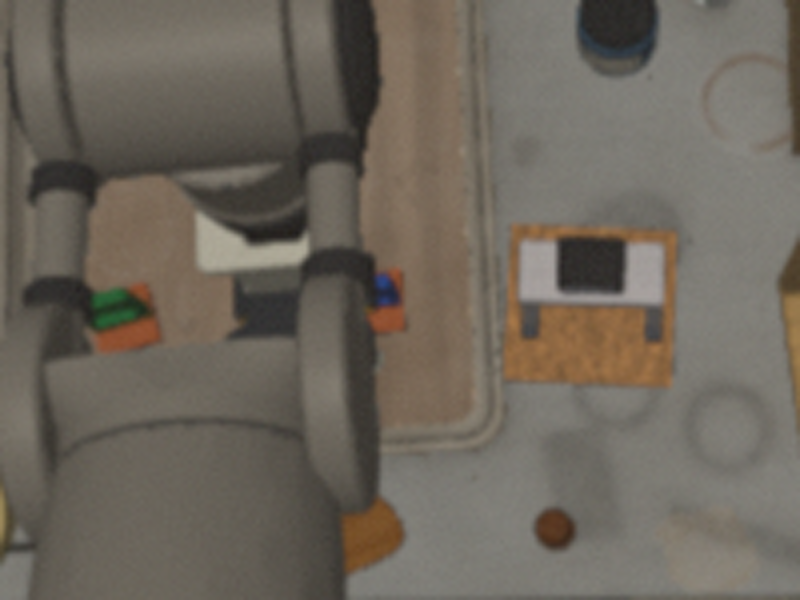

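The gauge stands on its pad and blue hasn't moved. Descend to blue's top strip.

```bash
python3 -m inch '2 0 -30 0.005 0.45;0 0 -40 0 0.45;0 0 -40 0 0.45;0 0 -30 0 0.45;0 0 -14 0 0.45;0 0 0 0 0.45;0 0 0 0 0.45' 20 >/dev/null; python3 st.py 565 127.5 238 .08
python3 - <<'E'
from h import *
snap('side');crop('side',210,180,320,290,5.5,'s15.png')
E
```

```text
t 20.22 tcp [565.4 127.  248.5] jaw 0.0782 tilt [-0.0011 -0.0002] F [0.9 0.7 0.3] T [ 0.01 -0.18  0.01] op 41.3 q [ 0.09  0.6   1.57 -0.    0.98  0.01]
need [ -0.4   0.5 -10.5] turn 0.002
```

View pics/s15.png

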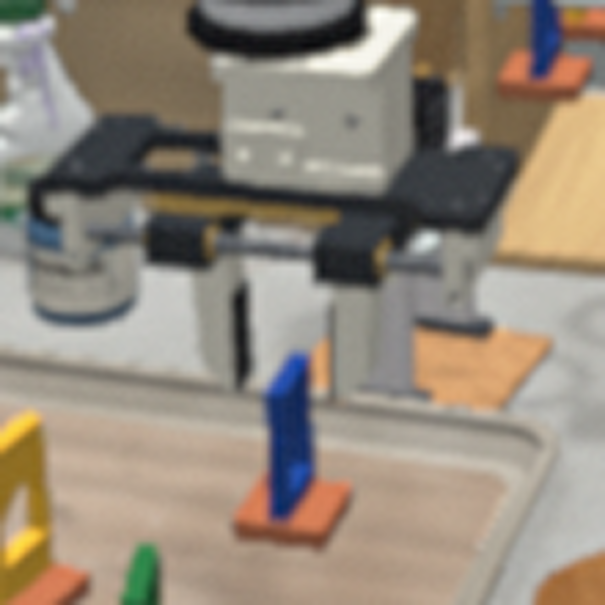

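```bash
python3 - <<'E'
from h import *
s=load('side')
for y in(.1,.127):
  print(((proj(s,[[.565-.0206,y+.0095,.0705],[.565-.0206-.019,y+.0095,.0705],[.565+.0206,y+.0095,.0705]])-[210,180])*5.5).round(0).tolist())
print(((proj(s,[[.565,.1277+.02,.078],[.565,.1277-.02,.078]])-[210,180])*5.5).round(0).tolist())
E
```

```text
[[346.0, 372.0], [387.0, 379.0], [260.0, 358.0]]
[[324.0, 400.0], [365.0, 407.0], [236.0, 386.0]]
[[269.0, 389.0], [304.0, 348.0]]
```

The tips project where the picture shows them. Down and close.

```bash
python3 -m inch '0 0 -10 0 0.45;0 0 0 0 0;0 0 0 0 0;0 0 0 0 0;0 0 0 0 0;0 0 0 0 0;0 0 0 0 0;0 0 0 0 0' 25 >/dev/null; python3 st.py 565 127.5 238 .08;python3 -m inch '0 0 0 0 0;0 0 0 0 0' >/dev/null; python3 st.py
```

```text
t 20.93 tcp [565.2 128.  238.9] jaw 0.0801 tilt [0.0005 0.    ] F [ 0.1 -0.   0.4] T [-0.01 -0.17 -0.01] op 9.7 q [ 0.09  0.61  1.57 -0.    0.95  0.01]
need [-0.2 -0.5 -0.9] turn -0.0
t 21.1 tcp [565.2 128.  238.9] jaw 0.08 tilt [0.0005 0.0001] F [0.7 0.4 1.4] T [ 0.04 -0.09  0.  ] op 9.9 q [0.09 0.61 1.57 0.   0.95 0.01]
```

Blue is held (9.9 mm). Lift and swing to the front of hook 1.

```bash
python3 -m inch '0 0 15 0 0;0 0 30 0 0;0 0 40 0 0;0 0 40 0 0;0 0 40 0 0;0 0 26 0 0;0 0 0 0 0' >/dev/null; python3 st.py 414.5 -194.7 430 .108
python3 - <<'E'
from h import *
snap('side','sf16.png')
E
```

```text
t 21.68 tcp [565.5 128.1 436.4] jaw 0.0801 tilt [0.0116 0.0011] F [ 0.3  0.2 -0.3] T [ 0.01 -0.15 -0.05] op 10.1 q [0.09 0.42 1.32 0.   1.39 0.01]
need [-151.  -322.8   -6.4] turn 0.028
```

View pics/sf16.png

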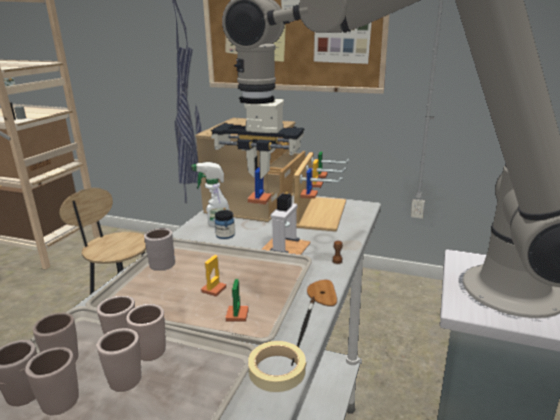

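```bash
python3 -m inch '-9 -18 0 0.004 0;-17 -36 0 0.003 0;-17 -36 0 0.003 0;-17 -36 0 0.003 0;-17 -36 0 0.003 0;-17 -36 0 0.003 0;-17 -36 0 0.003 0;-17 -36 0 0.003 0' >/dev/null; python3 -m inch '-15 -34 0 0.003 0;-8 -18 0 0 0;0 0 0 0 0;0 0 0 0 0' >/dev/null; python3 st.py 414.5 -194.7 354.4 .108
```

```text
t 22.73 tcp [ 413.6 -194.6  428.3] jaw 0.1052 tilt [-0.0022  0.002 ] F [-0.5  1.1 -1. ] T [-0.01 -0.18  0.02] op 9.8 q [-0.61  0.2   1.66  0.    1.29 -0.71]
need [  0.9  -0.1 -73.9] turn 0.003
```

```bash
python3 -m inch '1 0 -25 0.003 0;0 0 -30 0 0;0 0 -15 0 0;0 0 -4 0 0;0 0 0 0 0;0 0 0 0 0' >/dev/null; python3 st.py 414.5 -194.7 354.4 .108
python3 - <<'E'
from h import *
snap('side');crop('side',280,130,400,240,6,'s17.png')
snap('top');crop('top',310,180,460,300,5,'t17.png')
E
```

```text
t 23.23 tcp [ 415.7 -193.4  356.1] jaw 0.1122 tilt [ 0.0004 -0.    ] F [-0.6 -0.6 -0. ] T [-0.03 -0.14  0.05] op 10.0 q [-0.6   0.27  1.77  0.    1.1  -0.72]
need [-1.2 -1.3 -1.7] turn -0.004
```

View pics/s17.png

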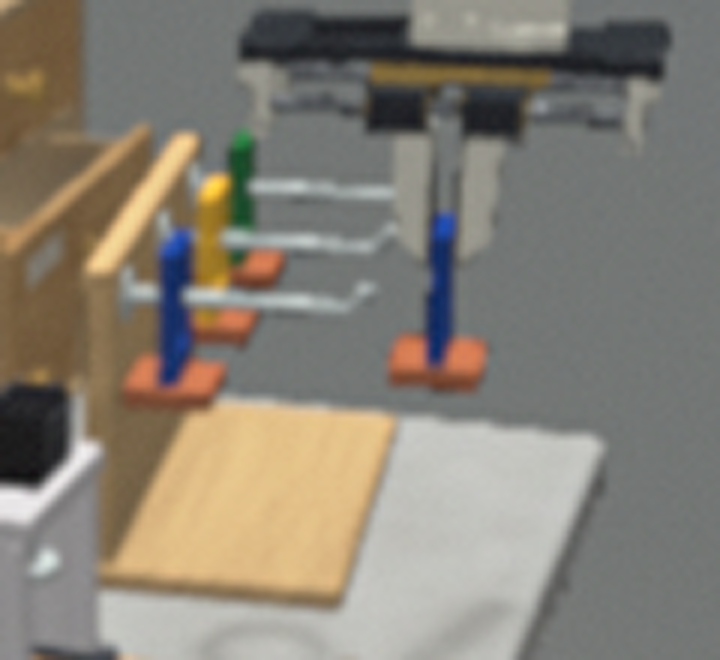

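View pics/t17.png

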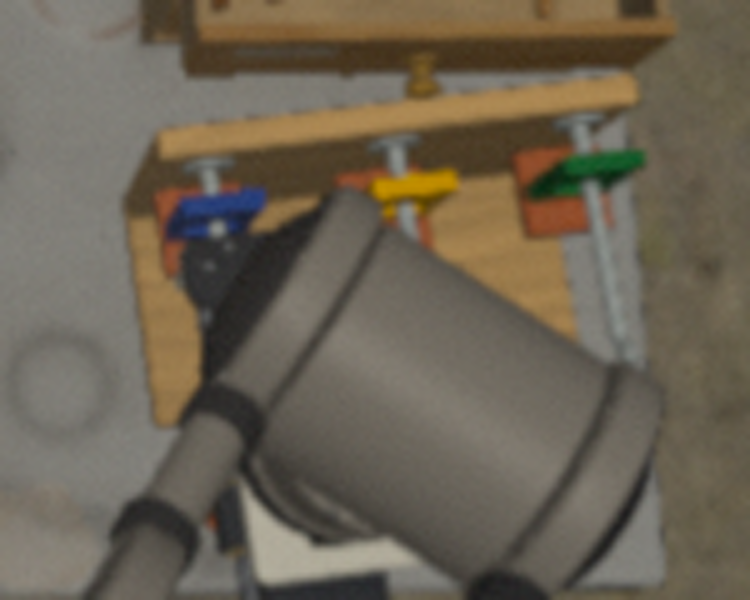

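```bash
cat > chk.py <<'E'
# usage: chk.py tcpx tcpy tcpz yaw h off hooky ; project tile corners & hook into side crop
from fit import *
import sys
x,y,z,a,h,off=map(float,sys.argv[1:7]); s=load('side')
c,sn=np.cos(a),np.sin(a)
for k,P in tilepts(h).items(): 
    if k in('tpp','tmp','fpp','fmp','fmm'): print(k,proj(s,[[x+c*P[0]-sn*P[1],y+sn*P[0]+c*P[1],z-off+P[2]]])[0].round(1))
o=np.array([.5835,-.2690]);r=.108;X=np.array([np.cos(r),np.sin(r)]);Y=np.array([-X[1],X[0]])
for yy in(.092,0,-.092):
    print('hook',yy,[proj(s,[[*(o+xx*X+yy*Y),zz]])[0].round(1).tolist() for xx,zz in((-.126,.160),(-.118,.150),(-.060,.150))])
E
python3 chk.py .4157 -.1934 .3561 .11 .076 .2369
```

```text
tpp [351.  168.7]
fpp [343.8 190.2]
tmp [354.6 168.9]
fmp [359.6 191.3]
fmm [360.9 185.9]
hook 0.092 [[341.4, 177.6], [338.5, 180.7], [318.5, 179.4]]
hook 0 [[345.1, 167.8], [342.3, 170.8], [323.4, 169.6]]
hook -0.092 [[348.3, 159.1], [345.7, 161.9], [327.8, 160.9]]
```

In the side view tile and hook agree with the prediction to about 1 px. Slide it on.

```bash
python3 -m inch '-1 -1 -1 -0.003 0;12 1.3 0 0 0;12 1.3 0 0 0;12 1.3 0 0 0;0 0 0 0 0;0 0 0 0 0' >/dev/null; python3 st.py 488.1 -186.8 354.4 .108
python3 - <<'E'
from h import *
snap('side');crop('side',280,130,400,240,6,'s18.png')
E
```

```text
t 23.83 tcp [ 450.2 -191.1  355.1] jaw 0.1086 tilt [ 0.0005 -0.0004] F [-0.2 -0.8 -1.3] T [ 0.01 -0.1   0.05] op 9.6 q [-0.56  0.33  1.7  -0.    1.12 -0.67]
need [37.9  4.3 -0.7] turn -0.001
```

View pics/s18.png

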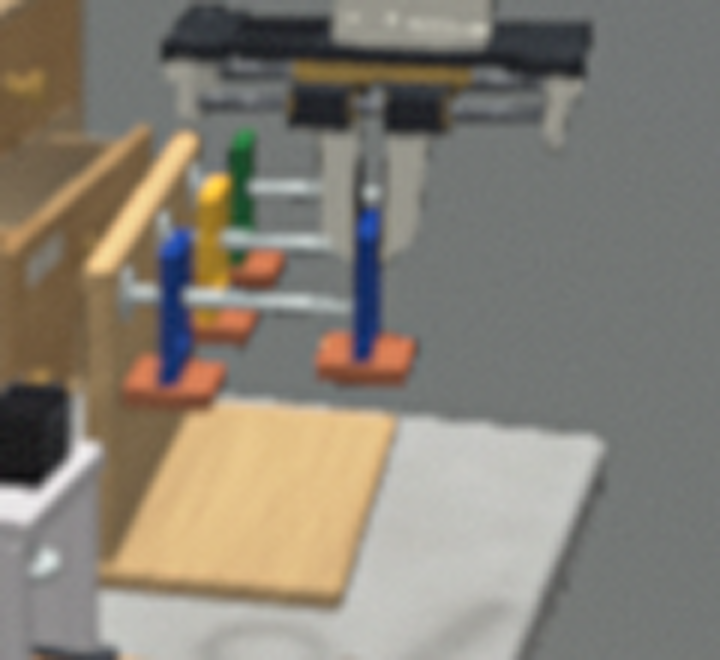

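No contact force, and the tip is in the hole. I continue to the hanging position.

```bash
python3 -m inch '12 1.3 0 0 0;12 1.3 0 0 0;12 1.3 0 0 0;2 0.4 0 0 0;0 0 0 0 0;0 0 0 0 0' >/dev/null; python3 st.py 488.1 -186.8 354.4 .108
python3 - <<'E'
from h import *
snap('side');crop('side',280,130,400,240,6,'s19.png')
snap('top');crop('top',310,180,460,300,5,'t19.png')
E
```

```text
t 24.38 tcp [ 487.4 -186.8  354.7] jaw 0.108 tilt [-0.0007  0.0002] F [ 0.6  0.9 -0.5] T [-0.02 -0.12  0.  ] op 9.7 q [-0.51  0.38  1.61 -0.    1.15 -0.62]
need [ 0.7  0.  -0.3] turn 0.0
```

View pics/s19.png

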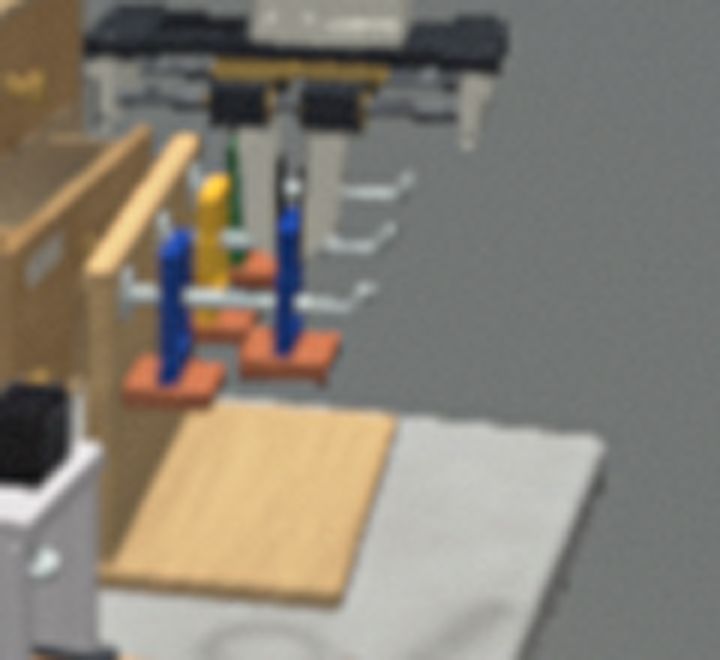

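```bash
python3 -m inch '0 0 -5 0 0;0 0 -5 0 0;0 0 -3 0 0;0 0 0 0 0' >/dev/null; python3 st.py; python3 -m inch '0 0 -1 0 0;0 0 0 0 0' >/dev/null; python3 st.py; python3 -m inch '0 0 -1 0 0;0 0 0 0 0' >/dev/null; python3 st.py;  python3 -m inch '0 0 -1 0 0;0 0 0 0 0' >/dev/null; python3 st.py
```

```text
t 24.82 tcp [ 487.8 -186.7  340.7] jaw 0.1079 tilt [-0.0017  0.001 ] F [ 0.1  0.2 -1.1] T [-0.03 -0.11  0.02] op 10.0 q [-0.51  0.4   1.63  0.    1.12 -0.62]
t 24.98 tcp [ 488.1 -186.8  340.5] jaw 0.1081 tilt [-0.0002  0.0001] F [ 0.2  0.9 -1.4] T [-0.03 -0.11  0.01] op 10.0 q [-0.51  0.4   1.63  0.    1.12 -0.62]
t 25.15 tcp [ 488.1 -186.8  339.7] jaw 0.1081 tilt [ 0.0002 -0.    ] F [-0.2  0.5 -0.8] T [-0.09 -0.16 -0.02] op 9.7 q [-0.51  0.4   1.63  0.    1.11 -0.62]
t 25.32 tcp [ 488.1 -186.8  339.4] jaw 0.1081 tilt [ 0.0008 -0.0004] F [-0.6 -0.5  4.4] T [0.12 0.17 0.01] op 10.1 q [-0.51  0.4   1.63  0.    1.11 -0.62]
```

Contact is at the predicted height. Release slightly, then raise.

```bash
python3 -m inch '0 0 1 0 0;0 0 0 0 0.22;0 0 0 0 0.22;0 0 0 0 0.22;0 0 0 0 0.22;0 0 0 0 0.22' >/dev/null; python3 st.py; python3 -m inch '0 0 6 0 0.22;0 0 10 0 0.22;0 0 15 0 0.22;0 0 30 0 0.22;0 0 30 0 0.3;0 0 0 0 0.4' >/dev/null; python3 st.py
python3 - <<'E'
from h import *
snap('side');crop('side',280,130,400,240,6,'s20.png')
E
```

```text
t 25.82 tcp [ 488.1 -186.8  339.7] jaw 0.108 tilt [0.0001 0.    ] F [ 0.4 -0.6  0. ] T [-0.01 -0.14  0.01] op 20.3 q [-0.51  0.4   1.63  0.    1.11 -0.62]
t 26.32 tcp [ 488.7 -187.1  437.7] jaw 0.1082 tilt [ 0.0101 -0.0056] F [ 0.  -0.3  0.8] T [-0.03 -0.11 -0.07] op 29.3 q [-0.51  0.31  1.48  0.    1.34 -0.62]
```

View pics/s20.png

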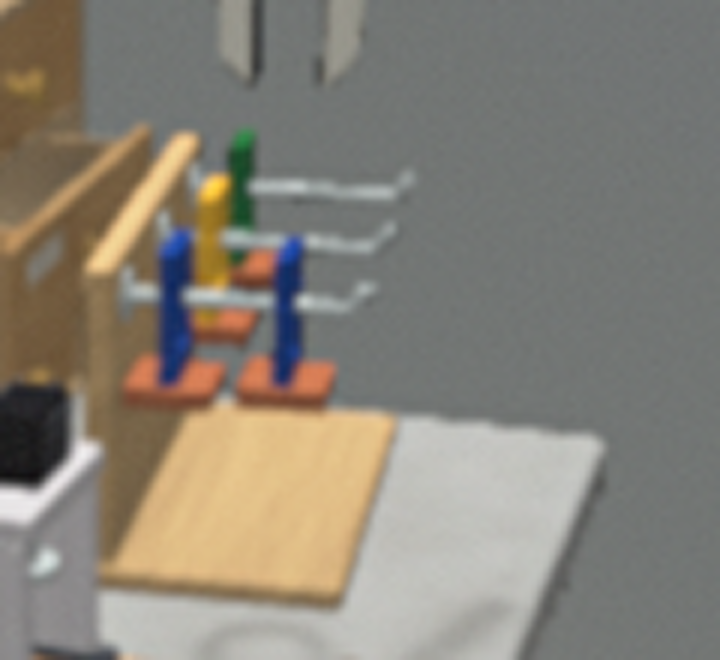

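Blue hangs beside its ref with a clear gap. I recheck green and yellow while the arm is out of the way.

```bash
python3 - <<'E'
from h import *
snap('top')
crop('top',145,170,325,300,4.4,'t21.png')
c=load('side');
crop('side',180,220,320,330,5.5,'s21.png')
E
```

```text
(no output)
```

View pics/t21.png

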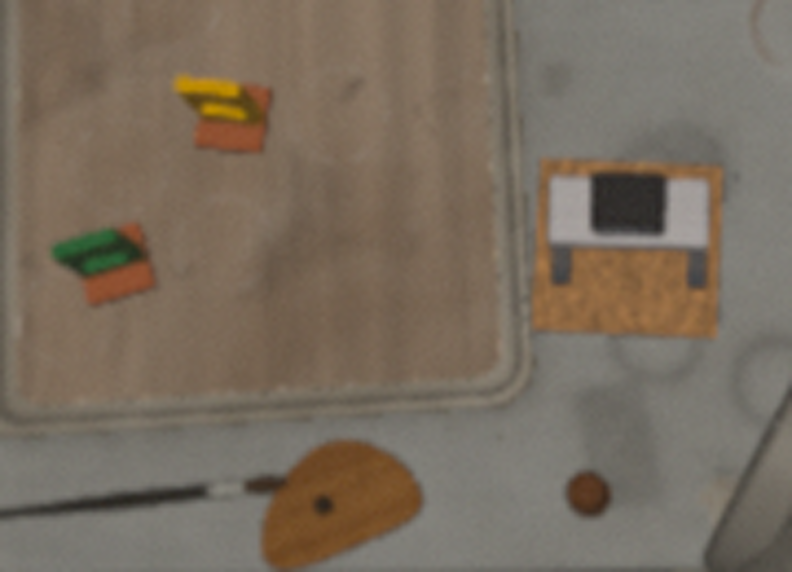

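View pics/s21.png

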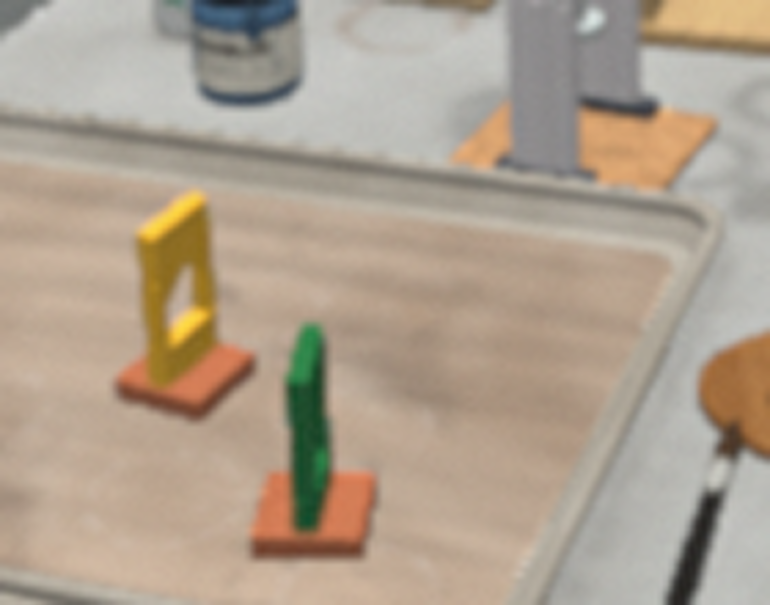

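Green and yellow are unmoved and the gauge is squarely on the pad. Go to green.

```bash
python3 -m inch '3 20 0 0.015 0.45;6 40 0 0.015 0.45;6 40 0 0.015 0.45;6 40 0 0.015 0.45;6 40 0 0.015 0.45;6 40 0 0.015 0.45;6 40 0 0.015 0.45;6 40 0 0.015 0.45' >/dev/null; python3 -m inch '6 40 0 0.015 0.45;6 40 0 0.015 0.45;5 40 0 0.015 0.45;3 40 0 0.015 0.45;2 20 0 0.012 0.45;0 3 0 0 0.45;0 0 0 0 0.45;0 0 0 0 0.45' 20 >/dev/null; python3 st.py 554.5 296.5 242.5 .3
```

```text
t 27.75 tcp [555.1 295.5 429.9] jaw 0.2996 tilt [-0.0015 -0.0012] F [0.5 0.3 0.3] T [-0.03 -0.17 -0.  ] op 41.1 q [ 0.37  0.52  1.17 -0.    1.45  0.07]
need [  -0.6    1.  -187.4] turn 0.0
```

```bash
python3 -m inch '0 1 -25 0 0.45;0 0 -38 0 0.45;0 0 -38 0 0.45;0 0 -38 0 0.45;0 0 -25 0 0.45;0 0 -10 0 0.45;0 0 0 0 0.45;0 0 0 0 0.45' 20 >/dev/null; python3 st.py 554.5 296.5 242.5 .3
python3 - <<'E'
from h import *
snap('side');crop('side',180,220,320,330,5.5,'s22.png')
E
```

```text
t 28.42 tcp [555.8 296.3 257.9] jaw 0.2986 tilt [0.0012 0.0003] F [0.3 0.4 0.6] T [-0.   -0.12 -0.01] op 41.2 q [ 0.37  0.67  1.4  -0.    1.07  0.07]
need [ -1.3   0.2 -15.4] turn 0.001
```

View pics/s22.png

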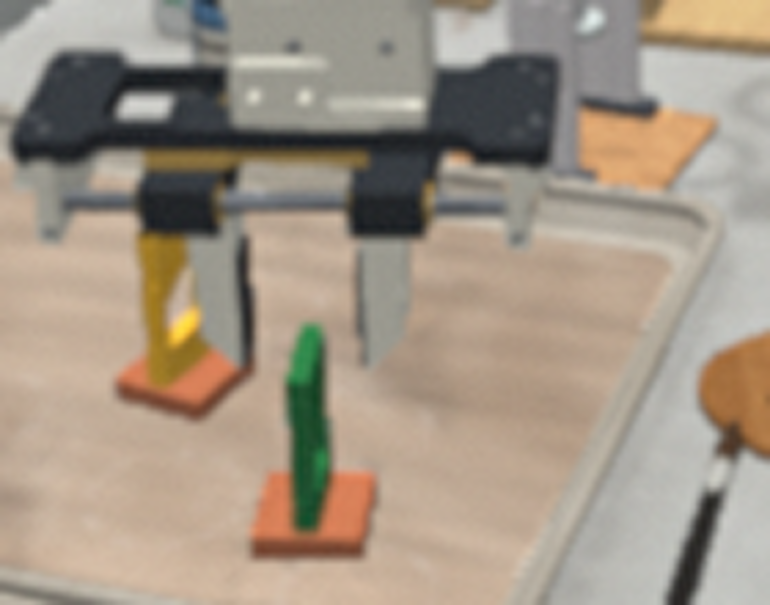

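```bash
python3 -m inch '-1 0 -9 0 0.45;0 0 -6 0 0.45;0 0 0 0 0;0 0 0 0 0;0 0 0 0 0;0 0 0 0 0;0 0 0 0 0;0 0 0 0 0' 25 >/dev/null; python3 -m inch '0 0 0 0 0;0 0 0 0 0;0 0 0 0 0' >/dev/null; python3 st.py 554.5 296.5 242.5 .3
python3 -m inch '0 0 15 0 0;0 0 30 0 0;0 0 40 0 0;0 0 40 0 0;0 0 40 0 0;0 0 26 0 0;0 0 0 0 0' >/dev/null; python3 st.py
python3 - <<'E'
from h import *
snap('side');crop('side',180,140,320,290,4.5,'s23.png')
E
```

```text
t 29.38 tcp [554.  297.2 241.6] jaw 0.3 tilt [-0.0002 -0.0001] F [ 0.2 -0.4 -1.7] T [-0.04 -0.11  0.  ] op 9.6 q [ 0.37  0.69  1.42 -0.    1.04  0.07]
need [ 0.5 -0.7  0.9] turn -0.0
t 29.97 tcp [554.3 297.4 440.2] jaw 0.3001 tilt [0.0116 0.0046] F [ 1.3 -0.1 -0.4] T [ 0.   -0.15  0.03] op 9.7 q [0.37 0.52 1.15 0.   1.46 0.07]
```

View pics/s23.png

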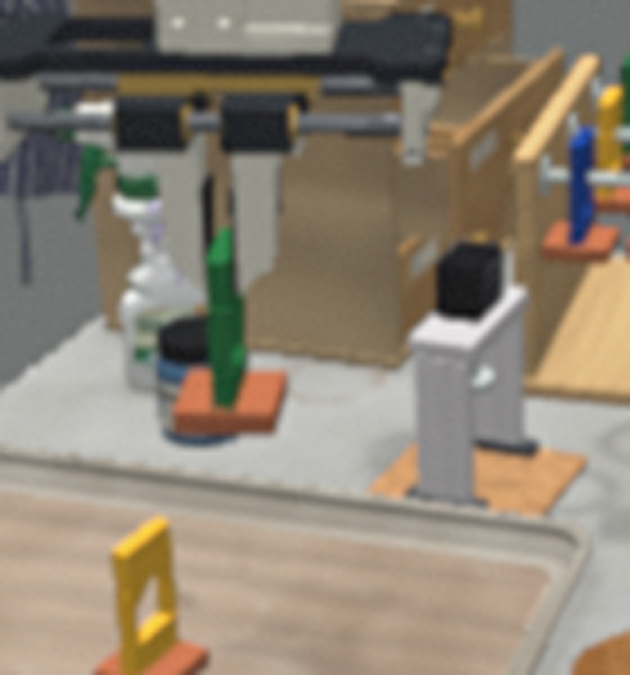

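```bash
python3 -m inch '-6 -18 0 -0.015 0;-11 -36 0 -0.015 0;-11 -37 0 -0.015 0;-11 -37 0 -0.015 0;-11 -37 0 -0.015 0;-11 -37 0 -0.015 0;-11 -37 0 -0.015 0;-11 -37 0 -0.015 0' >/dev/null; python3 -m inch '-11 -37 0 -0.015 0;-11 -37 0 -0.015 0;-11 -37 0 -0.015 0;-11 -37 0 -0.015 0;-11 -37 0 -0.012 0;-8 -20 0 0 0;0 -10 0 0 0;0 0 0 0 0' >/dev/null; python3 st.py 434.3 -377.7 440 .108
```

```text
t 31.35 tcp [ 407.7 -195.4  431.4] jaw 0.1048 tilt [-0.0017  0.0011] F [ 0.1 -0.6 -1.6] T [ 0.02 -0.12  0.01] op 10.0 q [-0.62  0.19  1.66 -0.    1.3  -0.72]
need [  26.6 -182.3    8.6] turn 0.003
```

```bash
python3 -m inch '4 -25 0 0.003 0;5 -35 0 0 0;5 -35 0 0 0;5 -35 0 0 0;4 -35 0 0 0;3 -17 0 0 0;0 0 0 0 0' >/dev/null; python3 st.py 434.3 -377.7 353.1 .108
python3 -m inch '0 0 -25 0 0;0 0 -30 0 0;0 0 -16 0 0;0 0 -5 0 0;0 0 0 0 0;0 0 0 0 0' >/dev/null; python3 st.py 434.3 -377.7 353.1 .108
```

```text
t 31.93 tcp [ 435.2 -377.7  430.8] jaw 0.1098 tilt [-0.001  0.001] F [-1.   1.5 -1.4] T [ 0.08 -0.11 -0.01] op 10.2 q [-0.85  0.42  1.33 -0.    1.39 -0.96]
need [ -0.9  -0.  -77.7] turn -0.002
t 32.43 tcp [ 434.9 -374.9  357.4] jaw 0.1123 tilt [ 0.0007 -0.0003] F [ 1.6 -0.2 -1.4] T [-0.02 -0.09  0.01] op 10.0 q [-0.85  0.47  1.46  0.    1.21 -0.96]
need [-0.6 -2.8 -4.3] turn -0.004
```

```bash
python3 -m inch '0 0 0 0 0;0 0 0 0 0' >/dev/null; python3 st.py 434.3 -377.7 353.1 .108
```

```text
t 32.6 tcp [ 434.5 -375.7  358.2] jaw 0.1114 tilt [ 0.0019 -0.0019] F [ 0.5 -0.1 -1.4] T [-0.03 -0.11 -0.02] op 9.7 q [-0.85  0.47  1.46  0.    1.21 -0.96]
need [-0.2 -2.  -5.1] turn -0.003
```

```bash
python3 -m inch '0 -2 -5 -0.003 0;0 0 0 0 0;0 0 0 0 0' >/dev/null; python3 st.py 434.3 -377.7 353.1 .108
python3 - <<'E'
from h import *
snap('side');crop('side',280,110,400,220,6,'s24.png')
snap('top');crop('top',310,180,460,300,5,'t24.png')
E
python3 chk.py .4345 -.3772 .354 .11 .080 .2396
```

```text
t 32.85 tcp [ 434.  -377.9  351.6] jaw 0.1077 tilt [-0.0001  0.0002] F [-0.4 -0.1 -1.4] T [ 0.01 -0.09 -0.03] op 9.6 q [-0.85  0.48  1.46  0.    1.2  -0.96]
need [0.3 0.2 1.5] turn 0.0
tpp [357.4 150.9]
fpp [350.8 171.4]
tmp [360.6 151. ]
fmp [364.8 172.3]
fmm [365.8 168. ]
hook 0.092 [[341.4, 177.6], [338.5, 180.7], [318.5, 179.4]]
hook 0 [[345.1, 167.8], [342.3, 170.8], [323.4, 169.6]]
hook -0.092 [[348.3, 159.1], [345.7, 161.9], [327.8, 160.9]]
```

View pics/s24.png

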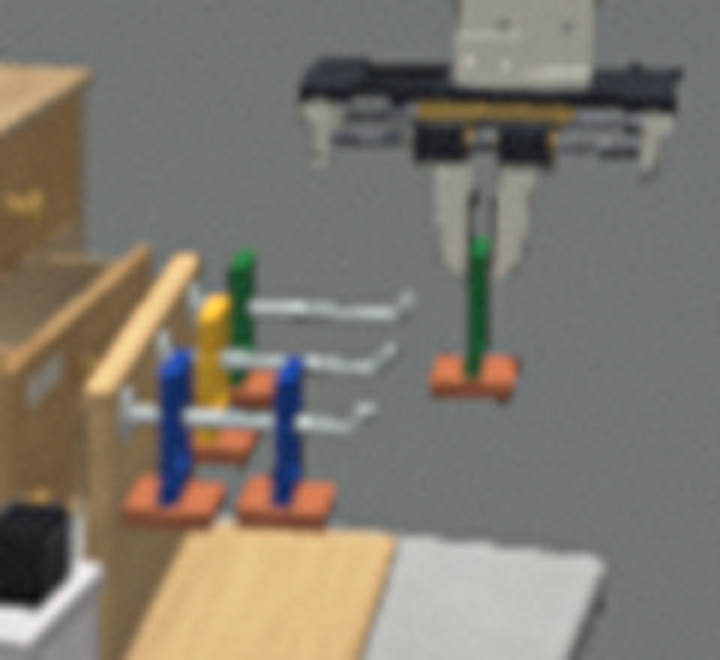

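View pics/t24.png

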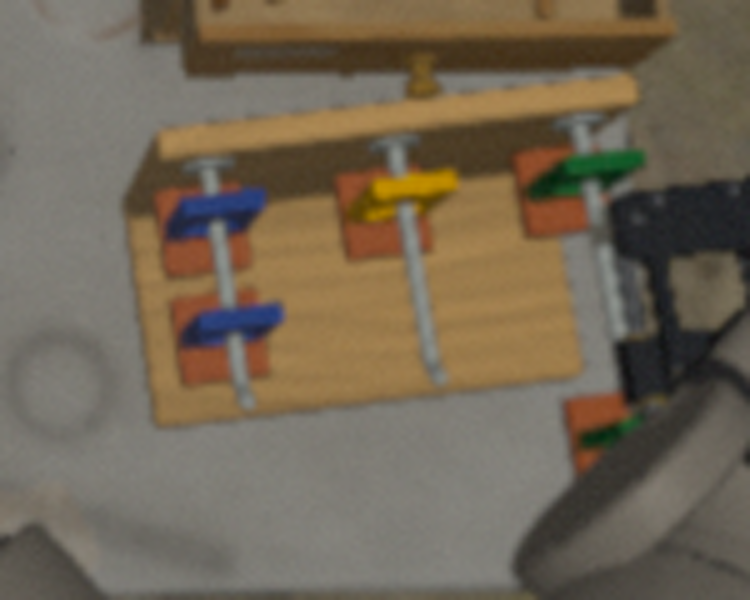

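Blue hangs well. Green is in line with hook 3. Raise 2 mm and slide on.

```bash
python3 -m inch '0 0 2 0 0;12 1.3 0 0 0;12 1.3 0 0 0;12 1.3 0 0 0;0 0 0 0 0;0 0 0 0 0' >/dev/null; python3 st.py 507.9 -369.7 353.1 .108
python3 -m inch '12 1.3 0 0 0;12 1.3 0 0 0;12 1.3 0 0 0;2 0.2 0 0 0;0 0 0 0 0;0 0 0 0 0' >/dev/null; python3 st.py 507.9 -369.7 353.1 .108
python3 - <<'E'
from h import *
snap('side');crop('side',280,110,400,220,6,'s25.png')
E
```

```text
t 33.45 tcp [ 470.8 -373.6  353.5] jaw 0.1092 tilt [-0.      0.0001] F [-0.3  0.7 -1.7] T [-0.04 -0.11  0.04] op 9.7 q [-0.8   0.52  1.38  0.    1.24 -0.91]
need [37.1  3.9 -0.4] turn -0.001
t 33.95 tcp [ 507.5 -369.9  353.6] jaw 0.108 tilt [-0.0007  0.0002] F [-0.  -0.3 -1.9] T [-0.04 -0.09 -0.02] op 10.0 q [-0.75  0.57  1.29 -0.    1.28 -0.86]
need [ 0.4  0.2 -0.5] turn 0.0
```

View pics/s25.png

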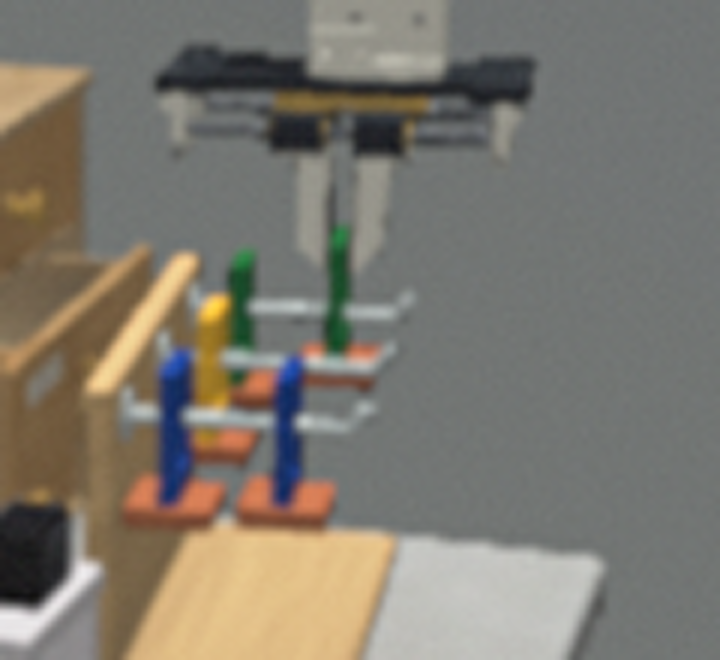

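```bash
python3 -m inch '0 0 -5 0 0;0 0 -5 0 0;0 0 -3 0 0;0 0 -1 0 0;0 0 0 0 0;0 0 0 0 0' >/dev/null; python3 st.py; python3 -m inch '0 0 -1 0 0;0 0 0 0 0' >/dev/null; python3 st.py; python3 -m inch '0 0 -1 0 0;0 0 0 0 0' >/dev/null; python3 st.py;  python3 -m inch '0 0 -1 0 0;0 0 0 0 0' >/dev/null; python3 st.py
```

```text
t 34.5 tcp [ 508.1 -369.9  339.6] jaw 0.1079 tilt [-0.      0.0002] F [ 0.3 -0.3 -1.8] T [-0.05 -0.09  0.02] op 9.4 q [-0.75  0.58  1.31  0.    1.25 -0.86]
t 34.67 tcp [ 508.2 -369.8  338.9] jaw 0.1081 tilt [ 0.0005 -0.0003] F [-0.1 -0.1 -0.2] T [-0.02 -0.11 -0.07] op 9.5 q [-0.75  0.58  1.31  0.    1.24 -0.86]
t 34.83 tcp [ 508.2 -370.   338.5] jaw 0.108 tilt [ 0.0012 -0.0014] F [-0.2  0.2  2.2] T [-0.2  -0.13  0.  ] op 9.9 q [-0.75  0.58  1.31 -0.    1.24 -0.86]
t 35.0 tcp [ 508.3 -370.2  338.1] jaw 0.108 tilt [ 0.002  -0.0025] F [-0.3 -0.8  6.1] T [-0.27  0.02  0.04] op 9.6 q [-0.75  0.59  1.32 -0.    1.24 -0.86]
```

```bash
python3 -m inch '0 0 2 0 0;0 0 0 0 0.22;0 0 0 0 0.22;0 0 0 0 0.22;0 0 0 0 0.22;0 0 0 0 0.22' >/dev/null; python3 st.py; python3 -m inch '0 0 6 0 0.22;0 0 10 0 0.22;0 0 15 0 0.22;0 0 30 0 0.22;0 0 30 0 0.3;0 0 0 0 0.4' >/dev/null; python3 st.py
python3 - <<'E'
from h import *
snap('side','sf26.png');crop('side',280,110,400,220,6,'s26.png')
snap('top');crop('top',145,150,325,300,4,'t26.png')
E
```

```text
t 35.5 tcp [ 508.1 -369.7  338.5] jaw 0.108 tilt [-0.0003  0.0004] F [0.7 0.5 0.6] T [-0.04 -0.1  -0.03] op 19.8 q [-0.75  0.58  1.31  0.    1.24 -0.86]
t 36.0 tcp [ 508.4 -370.   437.7] jaw 0.1081 tilt [ 0.0092 -0.0084] F [-0.4 -0.6 -0.4] T [ 0.02 -0.12 -0.01] op 29.3 q [-0.75  0.52  1.16  0.    1.45 -0.86]
```

View pics/s26.png

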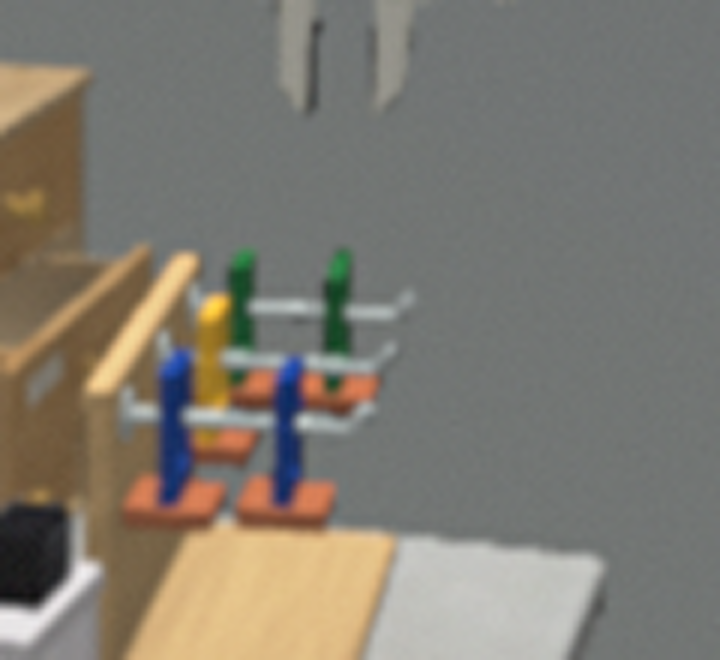

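View pics/t26.png

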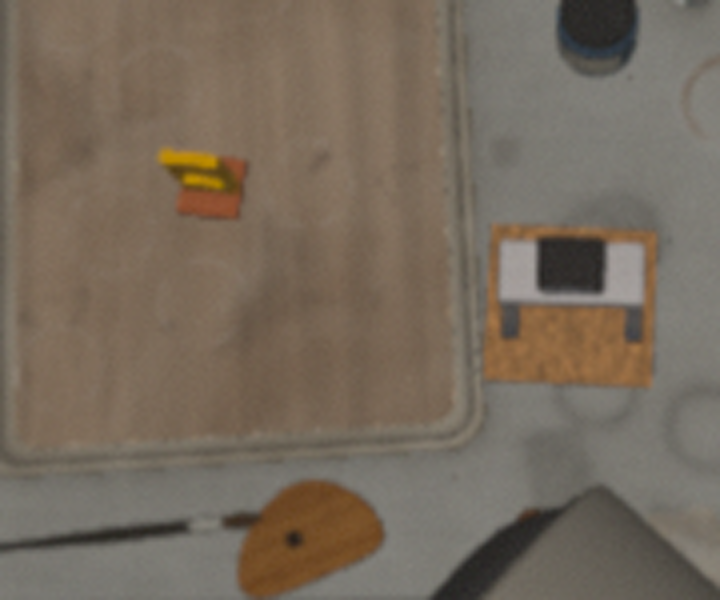

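Green hangs and yellow is unmoved at its original spot. Go to yellow.

```bash
python3 -m inch '0 20 0 -0.011 0.45;1 40 0 -0.011 0.45;1 40 0 -0.011 0.45;1 40 0 -0.011 0.45;1 40 0 -0.011 0.45;1 40 0 -0.011 0.45;1 40 0 -0.011 0.45;1 40 0 -0.011 0.45' >/dev/null; python3 -m inch '2 40 0 -0.011 0.45;3 40 0 -0.011 0.45;6 40 0 -0.011 0.45;10 40 0 -0.011 0.45;20 33 0 -0.011 0.45;25 30 0 -0.011 0.45;25 30 0 -0.011 0.45;25 30 0 -0.011 0.45' 20 >/dev/null; python3 st.py 647.5 227 246.5 -.092
```

```text
t 37.43 tcp [631.6 215.1 428.9] jaw -0.068 tilt [-0.0016 -0.0005] F [1.1 0.4 0.5] T [-0.06 -0.15 -0.04] op 41.6 q [ 0.21  0.6   1.03 -0.    1.51  0.28]
need [  15.9   11.9 -182.4] turn -0.024
```

```bash
python3 -m inch '15 12 0 -0.024 0.45;0 0 0 0 0.45;0 0 0 0 0.45' >/dev/null; python3 st.py 647.5 227 246.5 -.092; python3 -m inch '0 0 -25 0 0.45;0 0 -38 0 0.45;0 0 -38 0 0.45;0 0 -38 0 0.45;0 0 -20 0 0.45;0 0 -8 0 0.45;0 0 0 0 0.45;0 0 0 0 0.45' 20 >/dev/null; python3 st.py 647.5 227 246.5 -.092
python3 - <<'E'
from h import *
snap('side');crop('side',150,190,290,310,5.5,'s27.png')
E
```

```text
t 37.68 tcp [646.4 225.9 427.6] jaw -0.0905 tilt [-0.0032 -0.001 ] F [-0.5  0.5  0.1] T [-0.01 -0.08  0.02] op 41.4 q [ 0.22  0.64  0.97 -0.    1.54  0.32]
need [   1.1    1.1 -181.1] turn -0.002
t 38.35 tcp [646.3 224.7 264.2] jaw -0.0925 tilt [0.0015 0.0002] F [0.  0.2 1. ] T [ 0.01 -0.11  0.04] op 41.2 q [ 0.22  0.75  1.21 -0.    1.18  0.32]
need [  1.2   2.3 -17.7] turn 0.0
```

View pics/s27.png

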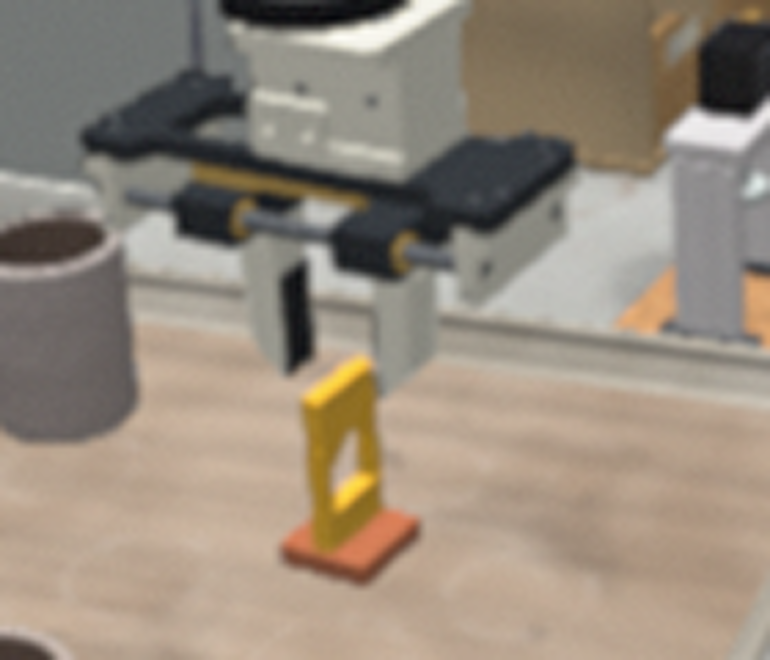

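```bash
python3 - <<'E'
from h import *
s=load('side');t=load('top')
print('base near edge',at(s,(161.8,269.5),.002),'base R',at(s,(172.5,262),.002))
# rim right edge
for z in(.08,.1,.12): print(z,'rim right',at(s,(172,233),z).round(3),'rim left/right top',at(t,(206,122),z).round(3),at(t,(230,122),z).round(3),'top bot',at(t,(218,131),z).round(3))
E
```

```text
base near edge [0.81693089 0.18659747 0.002     ] base R [0.81207281 0.14528385 0.002     ]
0.08 rim right [0.812 0.133 0.08 ] rim left/right top [0.84  0.195 0.08 ] [0.838 0.13  0.08 ] top bot [0.813 0.162 0.08 ]
0.1 rim right [0.787 0.167 0.1  ] rim left/right top [0.831 0.191 0.1  ] [0.829 0.127 0.1  ] top bot [0.804 0.158 0.1  ]
0.12 rim right [0.762 0.202 0.12 ] rim left/right top [0.822 0.187 0.12 ] [0.821 0.124 0.12 ] top bot [0.796 0.155 0.12 ]
```

The cup is over 40 mm clear of the gripper. Grasp yellow.

```bash
python3 -m inch '1 1 -10 0 0.45;0 1 -7 0 0.45;0 0 0 0 0;0 0 0 0 0;0 0 0 0 0;0 0 0 0 0;0 0 0 0 0;0 0 0 0 0' 25 >/dev/null; python3 -m inch '0 0 0 0 0;0 0 0 0 0;0 0 0 0 0' >/dev/null; python3 st.py 647.5 227 246.5 -.092
python3 -m inch '0 0 15 0 0;0 0 30 0 0;0 0 40 0 0;0 0 40 0 0;0 0 40 0 0;0 0 26 0 0;0 0 0 0 0' >/dev/null; python3 st.py
python3 - <<'E'
from h import *
snap('side','sf28.png');crop('side',150,120,290,270,4.5,'s28.png')
E
```

```text
t 39.32 tcp [647.1 227.2 245.7] jaw -0.092 tilt [-0.0001 -0.0001] F [-0.8  0.3 -0.7] T [-0.   -0.07  0.06] op 9.7 q [ 0.23  0.78  1.22 -0.    1.15  0.32]
need [ 0.4 -0.2  0.8] turn -0.0
t 39.9 tcp [647.1 227.2 444.9] jaw -0.0919 tilt [0.0128 0.0029] F [ 1.1 -0.2 -0.4] T [-0.01 -0.17  0.01] op 10.0 q [ 0.23  0.63  0.93 -0.    1.56  0.32]
```

View pics/s28.png

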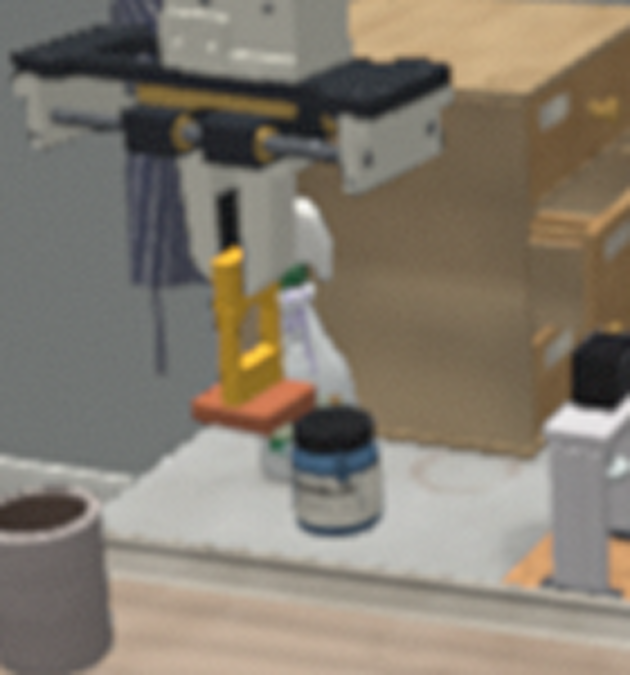

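```bash
python3 -m inch '-11 -17 0 0.018 0;-21 -32 0 0.018 0;-21 -32 0 0.018 0;-21 -32 0 0.018 0;-21 -32 0 0.018 0;-21 -32 0 0.018 0;-21 -32 0 0.018 0;-21 -32 0 0.018 0' >/dev/null; python3 -m inch '-21 -32 0 0.018 0;-21 -32 0 0.018 0;-21 -32 0 0.02 0;-11 -20 0 0 0;0 -15 0 0 0;0 -10 0 0 0;0 0 0 0 0;0 0 0 0 0' >/dev/null; python3 st.py 424.4 -286.2 440 .108
```

```text
t 41.28 tcp [ 415.2 -154.7  435.9] jaw 0.1072 tilt [-0.0013  0.0013] F [ 0.6 -0.5 -1.8] T [ 0.04 -0.11 -0.01] op 9.5 q [-0.53  0.17  1.68  0.    1.3  -0.64]
need [   9.2 -131.5    4.1] turn 0.001
```

```bash
python3 -m inch '1 -20 0 0 0;2 -32 0 0 0;2 -32 0 0 0;2 -28 0 0 0;2 -15 0 0 0;0 -5 0 0 0;0 0 0 0 0' >/dev/null; python3 st.py 424.4 -286.2 440 .108; python3 -m inch '0 0 -20 0 0;0 0 -25 0 0;0 0 -20 0 0;0 0 -10 0 0;0 0 -4 0 0;0 0 0 0 0;0 0 0 0 0;0 0 0 0 0' >/dev/null; python3 st.py 424.4 -286.2 353.2 .108
```

```text
t 41.87 tcp [ 424.6 -286.7  435.9] jaw 0.108 tilt [-0.001   0.0013] F [-0.7  0.4 -0.5] T [ 0.02 -0.12 -0.04] op 10.0 q [-0.74  0.3   1.5   0.    1.34 -0.85]
need [-0.2  0.5  4.1] turn -0.0
t 42.53 tcp [ 424.5 -286.7  359. ] jaw 0.1084 tilt [ 0.0019 -0.0015] F [ 0.5 -0.4 -1.2] T [-0.02 -0.11  0.04] op 10.0 q [-0.74  0.36  1.63  0.    1.15 -0.85]
need [-0.1  0.5 -5.8] turn -0.0
```

```bash
python3 -m inch '0 0 -4 0 0;0 0 -1 0 0;0 0 0 0 0;0 0 0 0 0' >/dev/null; python3 st.py 424.4 -286.2 353.2 .108
python3 - <<'E'
from h import *
snap('side');crop('side',280,110,400,220,6,'s29.png')
E
python3 chk.py .4245 -.2867 .354 .108 .084 .2437
```

```text
t 42.87 tcp [ 424.1 -286.9  352.8] jaw 0.1078 tilt [ 0.0001 -0.    ] F [-0.5  0.5 -0.8] T [-0.05 -0.09 -0.01] op 9.7 q [-0.74  0.37  1.64  0.    1.13 -0.85]
need [0.3 0.7 0.4] turn 0.0
tpp [354.6 159.3]
fpp [347.8 182.1]
tmp [358.1 159.5]
fmp [362.5 183.1]
fmm [363.6 178.3]
hook 0.092 [[341.4, 177.6], [338.5, 180.7], [318.5, 179.4]]
hook 0 [[345.1, 167.8], [342.3, 170.8], [323.4, 169.6]]
hook -0.092 [[348.3, 159.1], [345.7, 161.9], [327.8, 160.9]]
```

View pics/s29.png

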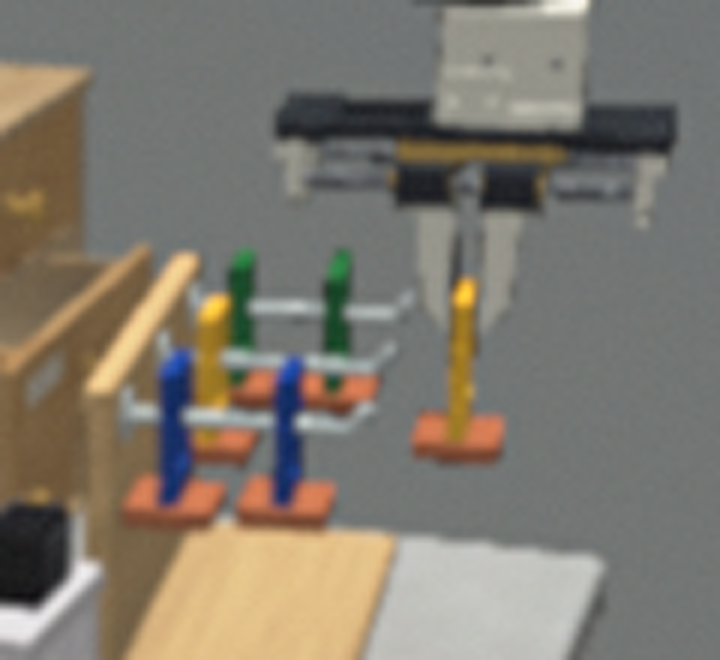

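Yellow is aligned with hook 2. Slide on.

```bash
python3 -m inch '0 0.5 1 0 0;12 1.3 0 0 0;12 1.3 0 0 0;12 1.3 0 0 0;0 0 0 0 0;0 0 0 0 0' >/dev/null; python3 st.py 498 -278.3 353.2 .108
python3 -m inch '12 1.3 0 0 0;12 1.3 0 0 0;12 1.3 0 0 0;2 0.2 0 0 0;0 0 0 0 0;0 0 0 0 0' >/dev/null; python3 st.py 498 -278.3 353.2 .108
python3 - <<'E'
from h import *
snap('side');crop('side',280,110,400,220,6,'s30.png')
E
```

```text
t 43.42 tcp [ 460.2 -282.3  353.6] jaw 0.1089 tilt [-0.0003  0.0001] F [ 0.6  0.6 -0.3] T [ 0.   -0.09 -0.02] op 10.1 q [-0.69  0.41  1.56 -0.    1.17 -0.8 ]
need [37.8  4.  -0.4] turn -0.001
t 43.92 tcp [ 497.4 -278.4  353.6] jaw 0.1079 tilt [-0.0009  0.0003] F [ 0.  -0.1 -0.7] T [ 0.05 -0.12 -0.03] op 9.9 q [-0.64  0.47  1.47 -0.    1.2  -0.75]
need [ 0.6  0.1 -0.4] turn 0.0
```

View pics/s30.png

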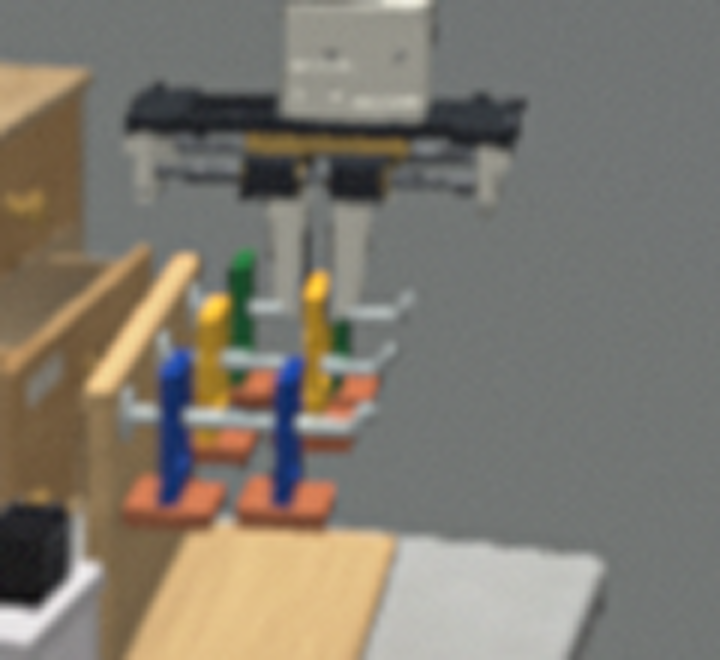

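```bash
python3 -m inch '0 0 -5 0 0;0 0 -5 0 0;0 0 -3 0 0;0 0 -1 0 0;0 0 0 0 0;0 0 0 0 0' >/dev/null; python3 st.py; python3 -m inch '0 0 -1 0 0;0 0 0 0 0' >/dev/null; python3 st.py; python3 -m inch '0 0 -1 0 0;0 0 0 0 0' >/dev/null; python3 st.py
```

```text
t 44.47 tcp [ 498.1 -278.4  339.7] jaw 0.1079 tilt [-0.      0.0001] F [-0.2 -0.6 -0.9] T [ 0.01 -0.08  0.07] op 9.8 q [-0.64  0.48  1.49  0.    1.17 -0.75]
t 44.63 tcp [ 498.1 -278.3  338.7] jaw 0.1081 tilt [ 0.0002 -0.0001] F [ 0.7  0.7 -0.2] T [-0.06 -0.12  0.06] op 9.7 q [-0.64  0.48  1.49  0.    1.17 -0.75]
t 44.8 tcp [ 498.2 -278.4  338.2] jaw 0.108 tilt [ 0.0009 -0.0009] F [-0.2  0.   1.8] T [-0.09 -0.08  0.04] op 9.8 q [-0.64  0.48  1.49 -0.    1.16 -0.75]
```

```bash
python3 -m inch '0 0 -0.5 0 0;0 0 0 0 0.22;0 0 0 0 0.22;0 0 0 0 0.22;0 0 0 0 0.22;0 0 0 0 0.22' >/dev/null; python3 st.py; python3 -m inch '0 0 6 0 0.22;0 0 10 0 0.22;0 0 15 0 0.22;0 0 30 0 0.22;0 0 35 0 0.22;-20 0 20 0 0.22;-30 0 0 0 0.3;-30 0 0 0 0.4' >/dev/null;python3 -m inch '-30 0 0 0 0.4;-20 0 0 0 0.4;0 0 0 0 0.4;0 0 0 0 0.4;0 0 0 0 0.4;0 0 0 0 0.4' >/dev/null; python3 st.py
python3 - <<'E'
from h import *
snap('side','sf31.png');crop('side',280,110,400,220,6,'s31.png')
snap('top','tf31.png')
E
```

```text
t 45.3 tcp [ 498.1 -278.2  337. ] jaw 0.108 tilt [-0.0002  0.0003] F [ 0.2 -0.2  0.4] T [-0.02 -0.1  -0.04] op 19.9 q [-0.64  0.48  1.5   0.    1.16 -0.75]
t 46.47 tcp [ 368.9 -278.4  453.5] jaw 0.1085 tilt [ 0.0008 -0.0004] F [-0.6  0.  -0.5] T [-0.04 -0.12 -0.02] op 36.4 q [-0.81  0.19  1.6   0.    1.35 -0.92]
```

View pics/s31.png

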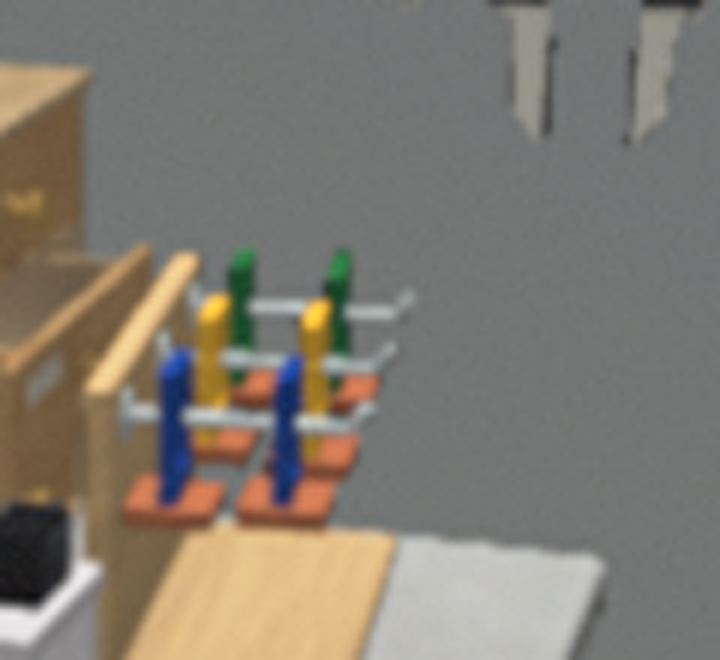

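View pics/tf31.png

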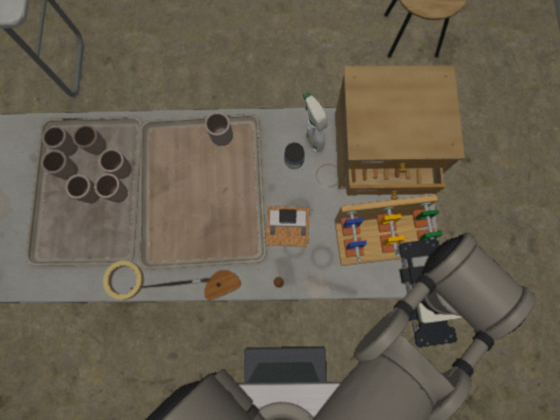

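View pics/sf31.png

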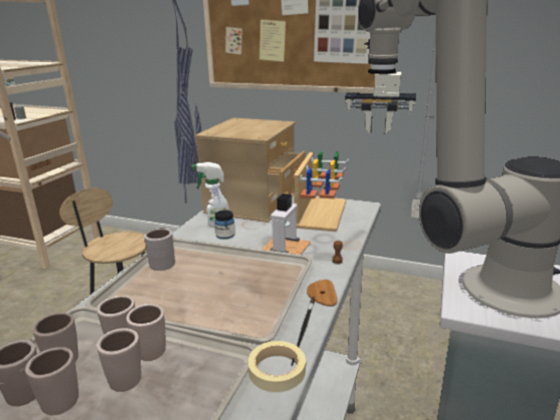

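All six tiles hang in pairs of the same glaze: side crop blue (175/288), yellow (213/315), green (242/338). The gauge is on its pad at top (288,215), and the jar (294,155) and stamp (279,282) are where they started. The robot touches nothing, so I hand in.

```bash
python3 - <<'E'
from h import *
print(workorder.hand_in())
E
```

```text
the job is handed in; nothing more can be done
None
```

The job is done and handed in at about 46.5 s of the 210 s allowed. All three tiles were there. I lowered the gauge over blue, then green, then yellow, and each time let go so it stood on its own weight.

**Gauge readings:** Each time the legs met the tray at the expected height, and the side pictures showed both legs down and the red pin raised. I did not read any figures off the gauge.

**Hanging:** The gauge went back on its cork pad. Blue went on hook 1, green on hook 3 and yellow on hook 2, each beside the older tile of its glaze. The slide onto each hook met no measurable resistance, and each tile touched its hook within 1 mm of the predicted height.

**Last check:** The final pictures show all six tiles hanging and the gauge upright on its pad. The jar and stamp looked unmoved, and the gripper was clear of everything. None of the tiles seemed to have been knocked aside during the run. The only disagreement was a few millimetres between the two cameras in y; it did not affect any placing.

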